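Pack the hanging sample cans and scan the tray in

ROBOT

A 6-joint arm with a two-finger parallel gripper is mounted at the origin on the work surface. World frame = base frame: x ahead of the robot, y to its left, z up, the work surface at z = 0. Lengths are in mm, angles in rad, forces in N, time in s.
With the tool pointing down it reaches from about 350 to 875 mm from the base axis. Payload 4.2 kg.
Tool frame: the origin (TCP) lies midway between the tips of the shut fingers; the grasp point (between the pads) lies 19 mm behind it (arm.tcp_to_grasp is the distance from the TCP to the grasp point, in mm); z points along the fingers, y is the line along which they close (so a half turn about z gives the same grasp; the last joint's range is limited). The gripper opens to 85 mm and grips with 20 to 120 N. Pads are 22 mm wide; open, the fingers measure 114 mm over their backs; the gripper's body (76 mm by 85 mm) begins 54 mm behind the grasp point. The pads swing forward as they close: fully open they stand 13 mm farther back than shut.
Start: joints at [1.568, 0.385, 0.008, 0, -1.194, -0.259], TCP at [161.73, 603.691, 231.312] pointing down, gripper open.
Joint ranges: [-3.14, 3.14], [-1.21, 2.06], [-1.07, 1.41], [-3.16, 2.05], [-2.99, -0.16], [-3.1, 3.1]. Speed limits (rad/s): [2.79, 2.79, 3.14, 3.14, 3.14, 3.14].

INTERFACE

Orientations are given as a unit quaternion [x, y, z, w].
In Python, from bench import arm, get_image gives the robot as it stands.
- The arm moves only by the tool drive_tool, never from a script. Its argument "deltas" is a list of rows, each a list of 2 entries, a list of its own where there are three numbers: the shift along the tool's x, y, z in cm, then the turn, a rotation vector about the tool's x, y, z in degrees. In form: [[[x, y, z], [ax, ay, az]], ...]. A call has 1 to 12 rows; each row shifts and turns the commanded pose from where the row before left it, along the tool's axes as they then stand; what a row does not reach is not made up. A row lasts 1/10 s, in which the tool goes at most 50 mm and 8.59 degrees, less where a joint would pass 70% of its speed; a pose out of reach is approached as far as the arm can. A call with a gripper value outside its range is refused whole. "claw" is the finger opening in cm, from 0 to 8.54, set as the call begins (left out, the last holds). The fingers move at their own pace and stop on an object; the grip force is fixed at half the most. Time passes only in rows, so rows that do not move let the fingers close. It gives the time, the measured TCP pose, the force, the opening and the grip force at its end, in the units of the state.
- arm.read_state(): the state, without advancing time (a new reading comes with each control period).
- get_image(name): name is "scene" or "top"; returns a dict with "img" (400x640x3 uint8, red, green, blue), "fx", "fy", "cx", "cy" (pixels), "D" ([k1, k2, p1, p2, k3] as OpenCV has them; the pictures are not rectified), "eye" and "orientation" of the camera in the world. Camera axes: x right, y down, z forward; pixel columns grow to the right and rows downward; lengths in mm; the calibration is good to about 2 mm. A picture is of the moment at which its call begins. There is no depth.
- arm.job_done(): hands the job in; it is judged then, once.
The state is a dict: "clock": time; "joints": joint angles; "joint_vel": joint speeds; "joint_efforts": joint torques, N m; "position": TCP position; "ee_rot": TCP orientation; "contact_force": force on the tool from outside, world axes, zero at the start; "wrist_torque": the same for the moment, N m; "gripper_width": finger opening in mm; "grasp_force": force on a finger pad.
Only numpy, scipy, OpenCV 4.12 (cv2) and the standard library are available. Lean on these libraries where they do the work, as an engineer would, in place of code of your own. Each camera call takes 0.05 s, during which the arm holds its last target. There are 200 camera calls.

TASK

Lift every sample can that hangs on the drying rack up and off its hook, squeezing its brittle grip post only lightly, and stand each one upright in a compartment of its own in the grey tray. When all are packed, pick up the hand scanner, hold it upright and steady in the gripper for about a second and a half with its beam centred on the tray's label at reading distance, then stand it back on the middle of its round pad. Do not disturb the other things on the bench.

Things in the scene. Friction and masses are not known exactly. Their poses are not given: they have to be found in the camera images.
- can0: One of four like steel sample cans (3 or 4 present), hung by its handle. Origin: centre of underside, z up. Body 59 mm dia, lid top at z 66; a gable strap handle 12 mm wide in x, 3 mm thick rises from y +-26 mm to a ridge at z 115 mm, topped by a straight black grip post, top at z 159 mm. Hung, the hook runs under the ridge along x, its centre at z 102 mm. About 0.22 kg.
- can1: One of four like steel sample cans (3 or 4 present), hung by its handle. Origin: centre of underside, z up. Body 59 mm dia, lid top at z 66; a gable strap handle 12 mm wide in x, 3 mm thick rises from y +-26 mm to a ridge at z 115 mm, topped by a straight black grip post, top at z 159 mm. Hung, the hook runs under the ridge along x, its centre at z 102 mm. About 0.22 kg.
- can2: One of four like steel sample cans (3 or 4 present), hung by its handle. Origin: centre of underside, z up. Body 59 mm dia, lid top at z 66; a gable strap handle 12 mm wide in x, 3 mm thick rises from y +-26 mm to a ridge at z 115 mm, topped by a straight black grip post, top at z 159 mm. Hung, the hook runs under the ridge along x, its centre at z 102 mm. About 0.22 kg.
- can3: One of four like steel sample cans (3 or 4 present), hung by its handle. Origin: centre of underside, z up. Body 59 mm dia, lid top at z 66; a gable strap handle 12 mm wide in x, 3 mm thick rises from y +-26 mm to a ridge at z 115 mm, topped by a straight black grip post, top at z 159 mm. Hung, the hook runs under the ridge along x, its centre at z 102 mm. About 0.22 kg.
- post0 (a point): Grip point of can0, on its axis at z 135 mm: brittle black round post 16 mm dia, z 115 to 159 mm. Close the fingers along the can's y (along x the hook's tip is in the way). Both fingers' contact forces added must stay under 80 N: a grip force of 20 to 30 N is right.
- post1 (a point): Grip point of can1, on its axis at z 135 mm: brittle black round post 16 mm dia, z 115 to 159 mm. Close the fingers along the can's y (along x the hook's tip is in the way). Both fingers' contact forces added must stay under 80 N: a grip force of 20 to 30 N is right.
- post2 (a point): Grip point of can2, on its axis at z 135 mm: brittle black round post 16 mm dia, z 115 to 159 mm. Close the fingers along the can's y (along x the hook's tip is in the way). Both fingers' contact forces added must stay under 80 N: a grip force of 20 to 30 N is right.
- post3 (a point): Grip point of can3, on its axis at z 135 mm: brittle black round post 16 mm dia, z 115 to 159 mm. Close the fingers along the can's y (along x the hook's tip is in the way). Both fingers' contact forces added must stay under 80 N: a grip force of 20 to 30 N is right.
- rack: Fixed drying rack. Origin on the bench; its -x is the open front of the hooks. Four hooks at y -123, -41, 41, 123 mm. Base plate x -45 to 85 mm, 330 mm wide, 12 mm thick; posts 16 mm dia at x 65, y +-152 mm carry a crossbar (12 mm dia) at z 170 mm.
- hook0 (a point): The hook at rack y -123 mm, the others alike: 8 mm dia bar along the rack's x, this point on its centreline, z 170 mm. It runs from the crossbar at x +65 to x -12 mm, then turns up to an end 18 mm above the centreline, at x -24 mm. A can comes free when lifted 18 to 28 mm (higher, its lid meets the bar) and then drawn to -x by 60 mm or more.
- tray: Loose grey plastic tray, 174 x 174 mm, 40 mm tall, walls and cross dividers 5 mm, floor 5 mm thick, four compartments of about 79 mm square centred at x +-42, y +-42 mm. Origin: centre of the underside. A label ledge, 80 mm wide, sticks out 49 mm from its -x side at the rim's height. 1.2 kg.
- label (a point): Centre of the white barcode label (36 x 60 mm, flat, facing up) on the tray's ledge, 111 mm to the tray's -x, 40 mm above its underside.
- scanner: Loose hand scanner standing on its foot; origin: centre of the foot's underside, z up, beam side towards +x. Foot 72 mm dia, 12 mm thick; column 28 mm dia up to z 84 mm; white head 90 mm long (x -40 to 50 mm), 34 mm wide in y, z 80 to 116 mm. Grip the head from above across its width over the column, near z 100 mm. 0.30 kg.
- lens (a point): Scanner window, at scanner x 50, z 90 mm. Its z axis is the beam, pointing forward (scanner +x) and 60 degrees below level when the scanner is upright. Reading distance 80 to 160 mm along the beam, best about 120 mm; the label may be read from any side.
- pad: Fixed round black rubber pad, 120 mm dia, 6 mm thick, where the scanner stands. Origin: centre of its underside.
- water_bottle: Bystander, leave alone: clear drink bottle with red cap, 64 mm dia, 200 mm tall. Origin at its underside.
- beaker: Bystander, leave alone: open glass beaker, 70 mm dia, 90 mm tall. Origin at its underside.
- wash_bottle: Bystander, leave alone: white plastic bottle, 60 mm dia, 150 mm tall. Origin at its underside.
- brush: Bystander, leave alone: hand brush lying on the bench. Origin at its underside.
- dish: Bystander, leave alone: white ceramic bowl, 100 mm dia, 30 mm tall. Origin at its underside.
- weight: Bystander, leave alone: steel cylinder, 44 mm dia, 40 mm tall. Origin at its underside.
Not all that is in view belongs to the job. Leave any blue look-alike of the scanner alone.

How it is judged:
By the outcome, as a careful person would: the job done as asked, in the order asked, and still so for the second after the job is handed in, with the robot touching nothing.
Of can0, can1, can2, can3 only 3 to 4 are there at a start; the rules pass over those that are not, and their reading is None.
At some moment in a run one of scanner, tray may be knocked a few centimetres aside while the robot is not near it.
It also fails if it takes over 208 s, if anything falls off the work surface, if the arm or the gripper's body presses on something with over 40 N, if the wrist force passes 120 N, or if a joint passes its speed limit or range.

## Working session

There is one attempt and no reset: what is moved stays moved. The work goes in short steps, Python scripts to look and compute and a tool call to move; the robot and the scene stay as the last step left them, time stands still between calls to the robot, and variables do not carry over. Pictures are saved under pics/ and viewed, at most 14 in all, crops included, and the job is handed in when it is done.

Besides the shell and the picture viewer there is one more tool, called after "Call:" as name(argument=value, ...) on one line, values as JSON. drive_tool: Moves the arm, as the interface text tells. Its arguments: {"type":"object","properties":{"deltas":{"type":"array"},"claw":{"type":"number"}},"required":["deltas"]}

```bash
ls; mkdir -p pics
python3 - <<'E'
from bench import arm,get_image
import cv2,numpy as np
s=arm.read_state();print(s)
for n in("scene","top"):
    d=get_image(n);cv2.imwrite(f"pics/{n}0.png",d["img"][:,:,::-1])
    print({k:v for k,v in d.items() if k!="img"})
E
```

```text
pics
{'clock': 0.0, 'joints': array([ 1.56756243e+00,  3.85557143e-01,  6.63038920e-03, -4.92586676e-04,
       -1.19394995e+00, -2.58617493e-01]), 'joint_vel': array([-0.00083605, -0.0013404 , -0.00014319,  0.00123987,  0.00015602,
       -0.00047669]), 'joint_efforts': array([ 3.05978128e-04, -3.92289805e+01,  1.88407445e+01,  4.18596983e+00,
       -4.52717984e-03, -2.51106144e-06]), 'position': array([161.61500893, 603.15552233, 230.22393578]), 'ee_rot': array([ 9.91429038e-01, -1.30641988e-01, -9.45900400e-05,  1.06086975e-03]), 'contact_force': array([ 0.00628524, -0.21992216, -1.16301569]), 'wrist_torque': array([-0.00688354, -0.04865739,  0.04843628]), 'grasp_force': 0.0, 'gripper_width': 85.34808381570761}
{'fx': 425.66860933288643, 'fy': 425.66860933288643, 'cx': 324.0840963592067, 'cy': 196.90607155448023, 'D': array([-0.01754423,  0.        ,  0.        ,  0.        ,  0.        ]), 'eye': array([1254.74392544,  349.17434419, 1075.28685671]), 'orientation': array([ 0.50696544,  0.78554354, -0.3037199 , -0.18347103])}
{'fx': 500.7987722652739, 'fy': 500.7987722652739, 'cx': 320.9899699663754, 'cy': 195.53862763406406, 'D': array([-0.02944871,  0.        ,  0.        ,  0.        ,  0.        ]), 'eye': array([ 2.12307132e+02, -7.95508354e-01,  1.75810592e+03]), 'orientation': array([ 0.71187345, -0.69624162,  0.06190959, -0.06819824])}
```

View pics/scene0.png

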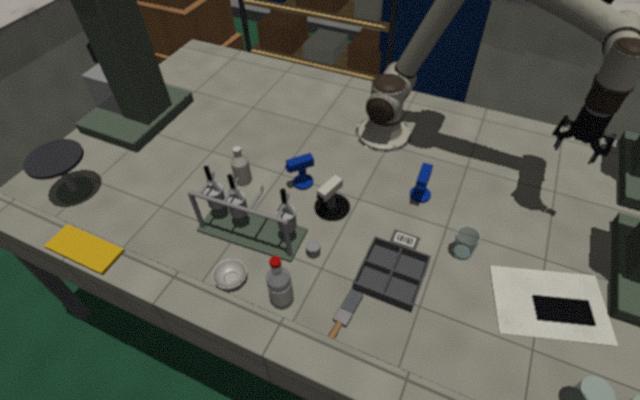

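View pics/top0.png

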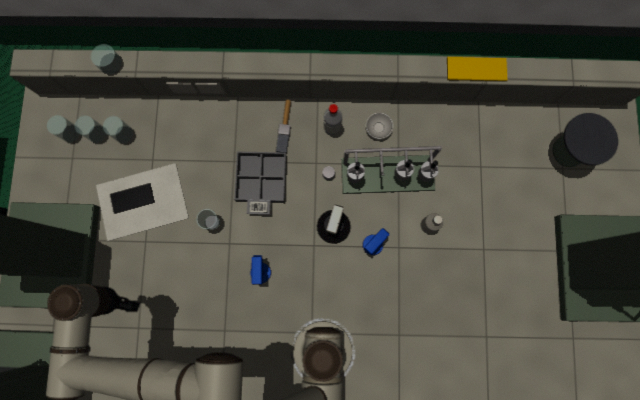

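The scene view shows the rack at about (250,220) with three cans. The tray is near (393,270) with its label at (403,240), the white scanner is on the black pad at (332,200), and there are two blue look-alikes. The top view shows the cans at (356,172), (404,170) and (430,170), the tray at (261,177), and the scanner at (335,222). I'll enlarge both.

```bash
cat > h.py <<'E'
import numpy as np,cv2
from scipy.spatial.transform import Rotation as R
from bench import arm,get_image
def ray(d,uv):
    K=np.array([[d["fx"],0,d["cx"]],[0,d["fy"],d["cy"]],[0,0,1]])
    p=cv2.undistortPoints(np.array(uv,float).reshape(-1,1,2),K,d["D"]).reshape(-1,2)
    v=np.c_[p,np.ones(len(p))]; v=R.from_quat(d["orientation"]).apply(v)
    return d["eye"],v/np.linalg.norm(v,axis=1)[:,None]
def plane(d,uv,z):
    e,v=ray(d,uv); return e+v*((z-e[2])/v[:,2])[:,None]
def tri(d1,u1,d2,u2):
    e1,a=ray(d1,u1);e2,b=ray(d2,u2);out=[]
    for p,q in zip(a,b):
        t=np.linalg.lstsq(np.c_[p,-q],e2-e1,rcond=None)[0]
        x,y=e1+t[0]*p,e2+t[1]*q
        out.append(np.r_[(x+y)/2,np.linalg.norm(x-y)])
    return np.array(out)
def px(d,P):
    r=R.from_quat(d["orientation"]).inv().as_matrix()
    K=np.array([[d["fx"],0,d["cx"]],[0,d["fy"],d["cy"]],[0,0,1]])
    return cv2.projectPoints(np.array(P,float).reshape(-1,3),cv2.Rodrigues(r)[0],-r@d["eye"],K,d["D"])[0].reshape(-1,2)
E
python3 - <<'E'
import cv2
a=cv2.imread("pics/top0.png");b=cv2.imread("pics/scene0.png")
cv2.imwrite("pics/topc.png",cv2.resize(a[135:255,335:445],None,fx=5,fy=5,interpolation=cv2.INTER_CUBIC))
cv2.imwrite("pics/topt.png",cv2.resize(a[140:250,230:355],None,fx=5,fy=5,interpolation=cv2.INTER_CUBIC))
cv2.imwrite("pics/scenec.png",cv2.resize(b[145:265,190:350],None,fx=5,fy=5,interpolation=cv2.INTER_CUBIC))
cv2.imwrite("pics/scenet.png",cv2.resize(b[165:315,290:440],None,fx=4,fy=4,interpolation=cv2.INTER_CUBIC))
E
```

```text
(no output)
```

View pics/topc.png

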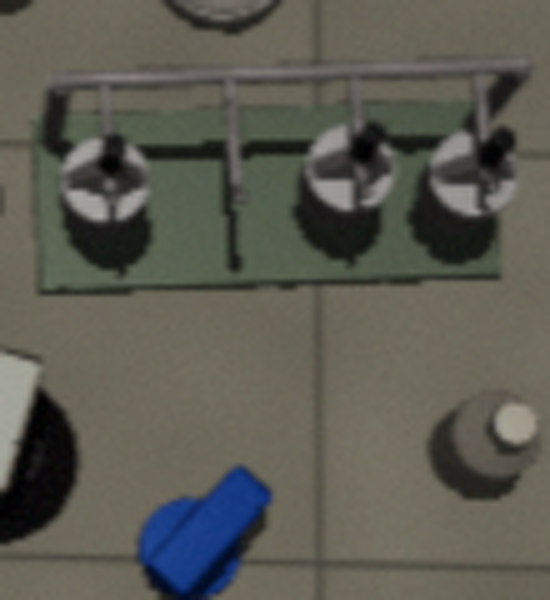

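View pics/topt.png

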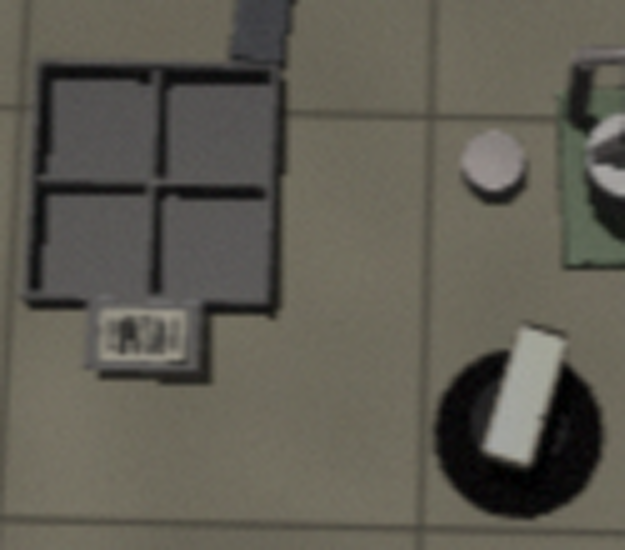

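View pics/scenec.png

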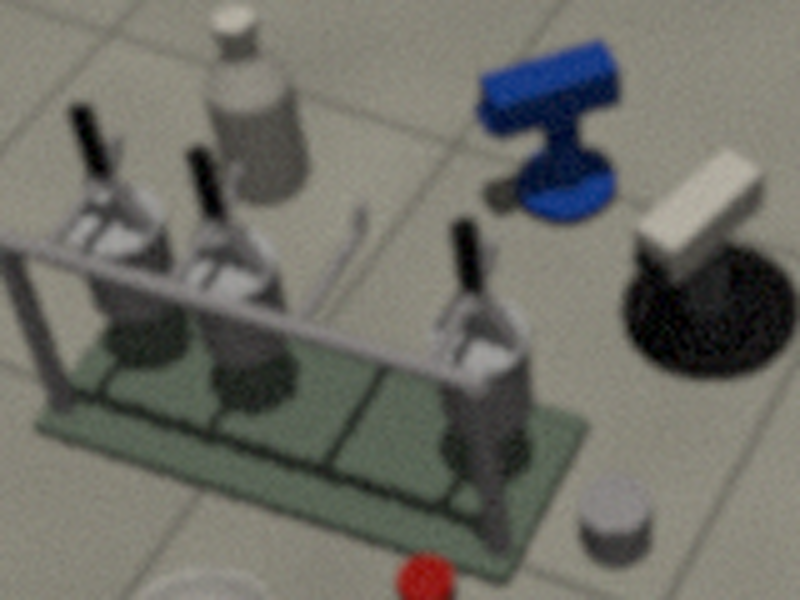

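View pics/scenet.png

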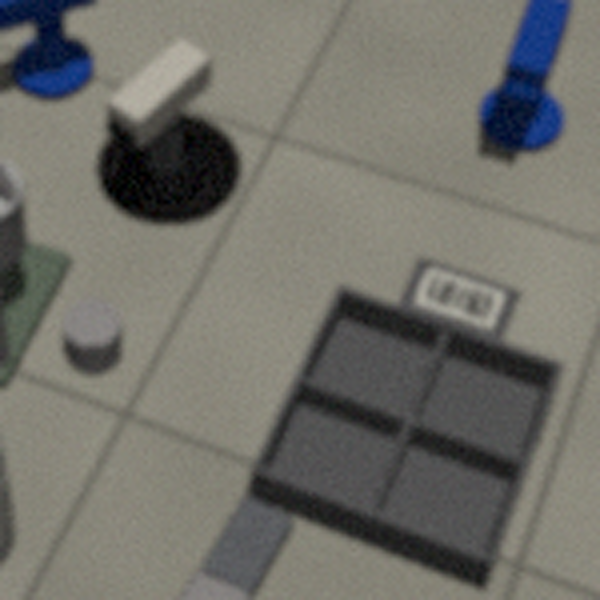

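The top crop shows cans on hooks at crop x 105, 350 and 480, with the hook at x 232 empty. It also shows the tray, and the scanner head tilted on the black pad. The scene crops show the black posts with tops at crop (80,110), (200,155) and (463,225), and the tray's label at scenet (460,298).

```bash
cat > m0.py <<'E'
from h import *
T=get_image("top");S=get_image("scene")
tc=lambda p:(np.array(p,float)+.5)/5-.5+[335,135]
tt=lambda p:(np.array(p,float)+.5)/5-.5+[230,140]
sc=lambda p:(np.array(p,float)+.5)/5-.5+[190,145]
st=lambda p:(np.array(p,float)+.5)/4-.5+[290,165]
np.set_printoptions(precision=1,suppress=True)
print("post tops\n",tri(T,tc([[112,146],[372,133],[497,140]]),S,sc([[464,226],[200,154],[80,110]])))
print("bar ends (z170)\n",tri(T,tc([[55,82],[528,68]]),S,sc([[483,380],[5,243]])), plane(T,tc([[55,82],[528,68]]),170))
print("plate z12",plane(T,tc([[40,291],[500,277]]),12),plane(S,sc([[40,425],[505,580],[588,425]]),12))
print("hook1 tip ",tri(T,tc([[238,203]]),S,sc([[360,212]])),"z188")
tr=[[41,65],[285,70],[275,305],[27,298]]; 
print("tray rim tri\n",tri(T,tt(tr),S,st([[487,582],[254,475],[342,292],[556,366]])),"\n",plane(T,tt(tr),40))
print("tray centre",plane(T,tt([[155,184]]),40),plane(S,st([[408,428]]),40))
print("label",tri(T,tt([[143,336]]),S,st([[461,298]])))
hd=[[527,323],[567,343],[527,468],[483,452]]
print("head",tri(T,tt(hd),S,sc([[640,222],[672,265],[762,180],[728,152]])),"\n",plane(T,tt(hd),122))
print("pad",plane(T,tt([[520,432]]),6),plane(S,sc([[712,310]]),6))
E
python3 m0.py
python3 - <<'E'
import cv2,numpy as np
a=cv2.imread("pics/top0.png")[200:245,310:390];b=cv2.imread("pics/scene0.png")[165:230,300:380]
f=lambda i:cv2.resize((255*(np.clip(i/110.,0,1))**.6).astype('uint8'),None,fx=7,fy=7,interpolation=cv2.INTER_CUBIC)
b=b[:40];
b=cv2.imread("pics/scene0.png")[170:225,305:360]
x,y=f(a),f(b);o=np.zeros((max(x.shape[0],y.shape[0]),x.shape[1]+y.shape[1],3),'uint8');o[:x.shape[0],:x.shape[1]]=x;o[:y.shape[0],x.shape[1]:]=y
o=o[:,:];print(o.shape);cv2.imwrite("pics/scan.png",cv2.resize(o,(int(o.shape[1]*.84),int(o.shape[0]*.84))))
E
```

```text
post tops
 [[ 601.4  -94.8  227.6    0.1]
 [ 613.  -257.9  227.6    1.2]
 [ 611.1 -338.1  228.5    2.9]]
bar ends (z170)
 [[ 656.6  -59.6  175.3    1.5]
 [ 674.1 -369.3  165.8    6.1]] [[ 658.4  -60.5  170. ]
 [ 674.7 -371.1  170. ]]
plate z12 [[ 549.1  -57.9   12. ]
 [ 566.3 -384.7   12. ]] [[ 693.3 -372.1   12. ]
 [ 675.7  -49.9   12. ]
 [ 552.9  -55.7   12. ]]
hook1 tip  [[ 578.  -180.2  178.6    1.5]] z188
tray rim tri
 [[686.8 321.4  19.2   0.4]
 [682.4 147.7  30.9   6.8]
 [511.8 149.   32.5   7.8]
 [513.4 318.   37.5   1.2]] 
 [[681.2 317.4  40. ]
 [681.  143.7  40. ]
 [511.7 144.6  40. ]
 [512.9 318.2  40. ]]
tray centre [[596.3 232.3  40. ]] [[607.8 237.1  40. ]]
label [[487.2 236.3  42.2   1.6]]
head [[488.5 -36.8 142.9  16.1]
 [476.5 -45.4  90.7  25.7]
 [391.4 -20.6  95.4  24.1]
 [405.1 -12.8 134.2  22.4]] 
 [[488.9 -29.7 122. ]
 [476.1 -56.4 122. ]
 [392.5 -31.4 122. ]
 [402.4  -2.4 122. ]]
pad [[430.6 -28.2   6. ]] [[430.9 -25.2   6. ]]
(385, 945, 3)
```

View pics/scan.png

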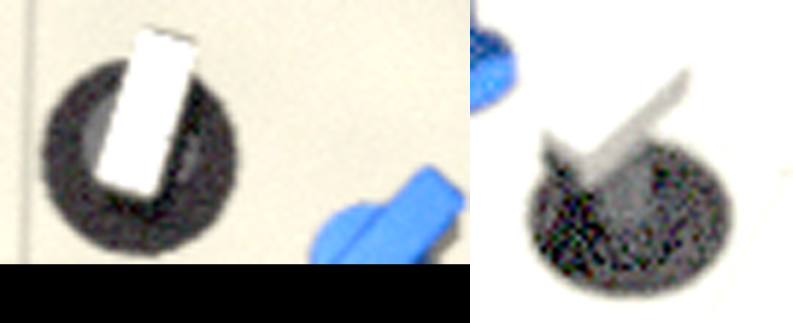

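The enhanced crop shows the foot peeking out either side of the head at (97,135) and (190,155), around the pad centre at (140,157). The dark window face is at the head's near (+x) end. The post tops triangulate to z≈228, against 227 expected. The rack yaw is about 3°. I'll start with the can at (601,-95).

Call:
drive_tool(deltas=[[[0,0,-3],[0,0,-6]],[[0,0,-3],[0,0,-6]],[[0,0,-3],[0,0,-6]]], claw=4.5)

```text
clock: 0.5
position: [161.7, 603.4, 322.0]
ee_rot: [1.0, 0.028, -0.0, 0.001]
contact_force: [-0.3, 0.1, 0.8]
gripper_width: 45.6
grasp_force: 0.0
```

Call:
drive_tool(deltas=[[[2.2,4,0],[0,0,0]],[[2.2,4,0],[0,0,0]],[[2.2,4,0],[0,0,0]],[[2.2,4,0],[0,0,0]],[[2.2,4,0],[0,0,0]],[[2.2,4,0],[0,0,0]],[[2.2,4,0],[0,0,0]],[[2.2,4,0],[0,0,0]],[[2.2,4,0],[0,0,0]],[[2.2,4,0],[0,0,0]],[[2.2,4,0],[0,0,0]],[[2.2,4,0],[0,0,0]]])

```text
clock: 1.7
position: [451.0, 136.4, 321.5]
ee_rot: [1.0, 0.026, 0.0, -0.0]
contact_force: [0.2, 1.1, 0.1]
gripper_width: 44.9
grasp_force: 0.0
```

Call:
drive_tool(deltas=[[[2.2,4,0],[0,0,0]],[[2.2,4,0],[0,0,0]],[[2.2,4,0],[0,0,0]],[[2.2,4,0],[0,0,0]],[[2.2,4,0],[0,0,0]],[[2.2,4,0],[0,0,0]],[[0,0,0],[0,0,0]],[[0,0,0],[0,0,0]],[[0,0,0],[0,0,0]]])

```text
clock: 2.6
position: [594.5, -94.0, 321.3]
ee_rot: [1.0, 0.026, -0.0, -0.0]
contact_force: [0.4, -0.6, 0.1]
gripper_width: 45.0
grasp_force: 0.0
```

Call:
drive_tool(deltas=[[[0.7,0.1,2.0],[0,0,0]],[[0,0,4],[0,0,0]],[[0,0,3],[0,0,0]],[[0,0,2],[0,0,0]],[[0,0,1.4],[0,0,0]],[[0,0,1],[0,0,0]],[[0,0,0],[0,0,0]],[[0,0,0],[0,0,0]]])

```text
clock: 3.4
position: [602.3, -94.7, 188.4]
ee_rot: [1.0, 0.027, 0.001, 0.0]
contact_force: [0.1, -0.2, -0.1]
gripper_width: 45.1
grasp_force: 0.0
```

Call:
drive_tool(deltas=[[[0,0,0],[0,0,0]],[[0,0,0],[0,0,0]],[[0,0,0],[0,0,0]]], claw=2.2)

```text
clock: 3.7
position: [602.2, -95.2, 188.0]
ee_rot: [1.0, 0.026, 0.001, -0.0]
contact_force: [0.5, -0.8, -0.9]
gripper_width: 21.9
grasp_force: 0.0
```

Call:
drive_tool(deltas=[[[0,0,0],[0,0,0]],[[0,0,0],[0,0,0]],[[0,0,0],[0,0,0]]], claw=1.6)

```text
clock: 4.0
position: [602.2, -96.3, 188.0]
ee_rot: [1.0, 0.026, 0.0, 0.001]
contact_force: [-0.3, -5.2, 0.8]
gripper_width: 16.3
grasp_force: 7.2
```

Run:
```python
from h import *
a=[]
for n in("scene","top"):
    d=get_image(n);a.append(d["img"][:,:,::-1])
o=np.zeros((400,800,3),'uint8')
x=cv2.resize(a[0][110:210,220:320],(400,400),interpolation=cv2.INTER_CUBIC);y=cv2.resize(a[1][120:220,310:410],(400,400),interpolation=cv2.INTER_CUBIC)
cv2.imwrite("pics/g1.png",np.hstack([x,y]))
```

```text
(no output)
```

View pics/g1.png

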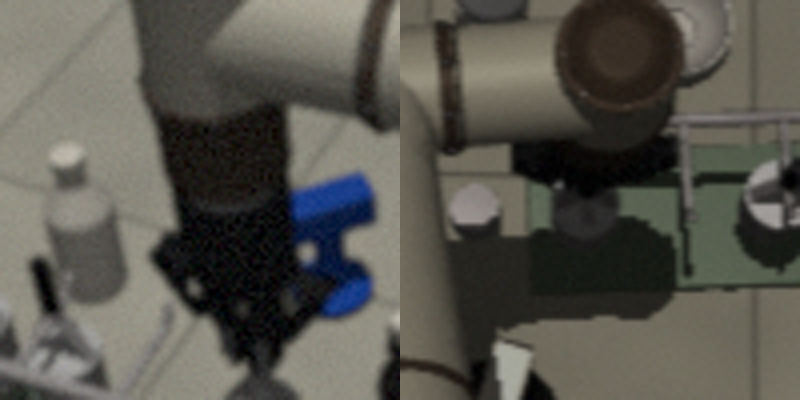

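The gripper is on the post, with the can below it at scene crop (262,385), and contact is light. I'll close in small steps to reach about 25 N.

Call:
drive_tool(deltas=[[[0,0,0],[0,0,0]],[[0,0,0],[0,0,0]]], claw=1.57)

```text
clock: 4.3
position: [602.2, -96.3, 188.0]
ee_rot: [1.0, 0.026, 0.0, 0.001]
contact_force: [0.7, -5.7, 2.1]
gripper_width: 15.9
grasp_force: 10.4
```

Call:
drive_tool(deltas=[[[0,0,0],[0,0,0]],[[0,0,0],[0,0,0]]], claw=1.54)

```text
clock: 4.5
position: [602.2, -96.4, 188.0]
ee_rot: [1.0, 0.026, 0.0, 0.001]
contact_force: [0.6, -5.7, 2.2]
gripper_width: 15.5
grasp_force: 14.1
```

Call:
drive_tool(deltas=[[[0,0,0],[0,0,0]],[[0,0,0],[0,0,0]]], claw=1.49)

```text
clock: 4.7
position: [602.2, -96.5, 188.1]
ee_rot: [1.0, 0.026, 0.0, 0.001]
contact_force: [-0.0, -5.8, 2.7]
gripper_width: 15.2
grasp_force: 23.0
```

Call:
drive_tool(deltas=[[[0,0,0],[0,0,0]],[[0,0,0],[0,0,0]]], claw=1.45)

```text
clock: 4.9
position: [602.2, -96.6, 188.1]
ee_rot: [1.0, 0.026, 0.0, 0.001]
contact_force: [-0.1, -6.2, 2.5]
gripper_width: 15.2
grasp_force: 31.4
```

Call:
drive_tool(deltas=[[[0,0,-0.3],[0,0,0]],[[0,0,-0.5],[0,0,0]],[[0,0,-0.5],[0,0,0]],[[0,0,-0.5],[0,0,0]],[[0,0,-0.5],[0,0,0]],[[0,0,0],[0,0,0]],[[0,0,0],[0,0,0]]], claw=1.47)

```text
clock: 5.6
position: [601.9, -95.0, 210.4]
ee_rot: [1.0, 0.026, 0.0, -0.0]
contact_force: [-0.9, 0.2, -1.4]
gripper_width: 15.5
grasp_force: 30.0
```

Call:
drive_tool(deltas=[[[-0.7,0,0],[0,0,0]],[[-1.3,0,0],[0,0,0]],[[-1.5,0,0],[0,0,0]],[[-1.5,0,0],[0,0,0]],[[-1.5,0,0],[0,0,0]],[[-1.3,0,0],[0,0,0]],[[-0.7,0,0],[0,0,0]],[[0,0,0],[0,0,0]]])

```text
clock: 6.4
position: [516.2, -99.8, 210.6]
ee_rot: [1.0, 0.026, 0.0, -0.0]
contact_force: [0.1, -0.1, -1.3]
gripper_width: 15.3
grasp_force: 30.0
```

```bash
cat > tl.py <<'E'
from h import *
import sys
T=get_image("top");S=get_image("scene");np.set_printoptions(precision=1,suppress=True)
def label(d,guess):
    u,v=px(d,[guess])[0].astype(int);r=22
    g=cv2.cvtColor(d["img"][v-r:v+r,u-r:u+r],cv2.COLOR_RGB2HSV)
    m=((g[...,2]>125)&(g[...,1]<70)).astype('uint8')
    m=cv2.morphologyEx(m,cv2.MORPH_CLOSE,np.ones((5,5)))
    n,l,s,c=cv2.connectedComponentsWithStats(m);k=1+np.argmax(s[1:,4])
    R_=cv2.minAreaRect(np.argwhere(l==k)[:,::-1].astype(np.float32))
    return np.array(R_[0])+[u-r,v-r],R_,int(s[k,4])
if __name__=="__main__":
    a,ra,na=label(T,[487,236,40]);b,rb,nb=label(S,[487,236,40])
    print(a,ra,na,b,rb,nb);print(tri(T,[a],S,[b]),plane(T,[a],40),plane(S,[b],40))
    bx=cv2.boxPoints(ra)-np.array(ra[0])+a;print(plane(T,bx,40))
E
python3 tl.py
```

```text
[258.  206.5] ((22.0, 21.5), (9.0, 16.0), 90.0) 69 [403.5 235. ] ((21.5, 18.0), (36.0, 43.0), 90.0) 1236
[[486.2 232.3  59.    3.4]] [[488.8 236.5  40. ]] [[472.4 228.4  40. ]]
[[504.1 265.2  40. ]
 [505.3 209.3  40. ]
 [473.6 208.   40. ]
 [472.4 263.7  40. ]]
```

Call:
drive_tool(deltas=[[[0,0,-1],[0,0,0]],[[0,0,-2],[0,0,0]],[[0,0,-2.5],[0,0,0]],[[0,0,-2.5],[0,0,0]],[[0,0,-2],[0,0,0]],[[0,0,-1],[0,0,0]]])

```text
clock: 7.1
position: [518.3, -99.8, 323.1]
ee_rot: [1.0, 0.026, 0.002, 0.0]
contact_force: [0.3, 0.6, -2.6]
gripper_width: 15.3
grasp_force: 30.0
```

Call:
drive_tool(deltas=[[[0.5,-1.3,0],[0,0,0]],[[1,-2.5,0],[0,0,0]],[[1.3,-3.4,0],[0,0,0]],[[1.6,-4.2,0],[0,0,0]],[[1.6,-4.2,0],[0,0,0]],[[1.6,-4.2,0],[0,0,0]],[[1.6,-4.2,0],[0,0,0]],[[1.6,-4.2,0],[0,0,0]],[[1.4,-3.8,0],[0,0,0]],[[1.1,-2.8,0],[0,0,0]],[[0.7,-1.5,0],[0,0,0]],[[0.3,-0.5,0],[0,0,0]]])

```text
clock: 8.3
position: [640.3, 278.0, 317.2]
ee_rot: [1.0, 0.027, -0.002, 0.001]
contact_force: [0.0, -0.6, -1.5]
gripper_width: 14.9
grasp_force: 29.8
```

Run:
```python
from h import *
print(arm.read_state()["position"],arm.read_state()["grasp_force"])
a=[]
for n in("scene","top"):
    d=get_image(n);a.append(d["img"][:,:,::-1]);cv2.imwrite(f"pics/{n}1.png",a[-1])
x=cv2.resize(a[0][180:320,330:470],(560,560)[:2],interpolation=cv2.INTER_CUBIC)[:, :400]
cv2.imwrite("pics/p1.png",cv2.resize(a[0][180:310,320:470],(750,600),interpolation=cv2.INTER_CUBIC))
```

```text
[640.29277188 278.04279294 317.24359522] 29.81406569480896
```

View pics/p1.png

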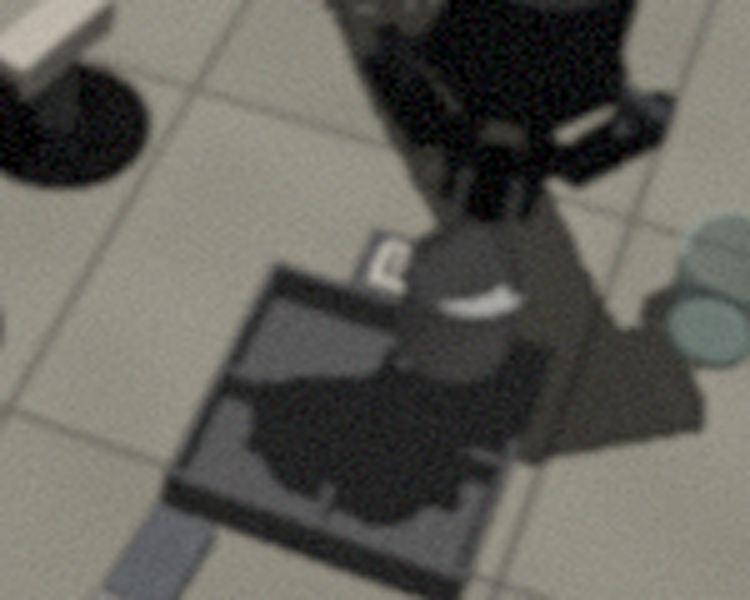

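The can hangs upright under the gripper at (460,310), and the tray hasn't moved. I'll lower it.

Call:
drive_tool(deltas=[[[0,0.3,1],[0,0,0]],[[0,0,2.5],[0,0,0]],[[0,0,3],[0,0,0]],[[0,0,3],[0,0,0]],[[0,0,3],[0,0,0]],[[0,0,2],[0,0,0]],[[0,0,1.5],[0,0,0]],[[0,0,1],[0,0,0]],[[0,0,0.8],[0,0,0]],[[0,0,0.4],[0,0,0]],[[0,0,0],[0,0,0]],[[0,0,0],[0,0,0]]])

```text
clock: 9.6
position: [641.1, 272.5, 139.2]
ee_rot: [1.0, 0.026, 0.001, -0.0]
contact_force: [0.8, -0.4, -1.0]
gripper_width: 15.2
grasp_force: 29.9
```

Call:
drive_tool(deltas=[[[0,0,0.4],[0,0,0]],[[0,0,0.3],[0,0,0]],[[0,0,0.3],[0,0,0]],[[0,0,0.2],[0,0,0]],[[0,0,0],[0,0,0]],[[0,0,0],[0,0,0]]])

```text
clock: 10.2
position: [640.8, 272.4, 126.3]
ee_rot: [1.0, 0.026, 0.0, -0.0]
contact_force: [-0.9, 0.4, -1.6]
gripper_width: 14.7
grasp_force: 29.8
```

Call:
drive_tool(deltas=[[[0,0,0.1],[0,0,0]],[[0,0,0.1],[0,0,0]],[[0,0,0],[0,0,0]]])

```text
clock: 10.5
position: [641.2, 272.4, 125.7]
ee_rot: [1.0, 0.026, 0.001, -0.0]
contact_force: [-1.2, -0.0, 4.6]
gripper_width: 15.2
grasp_force: 30.4
```

Call:
drive_tool(deltas=[[[0,0,0],[0,0,0]],[[0,0,0],[0,0,0]]], claw=1.8)

```text
clock: 10.7
position: [640.6, 272.3, 123.9]
ee_rot: [1.0, 0.026, -0.0, -0.0]
contact_force: [0.1, 0.7, -0.1]
gripper_width: 17.9
grasp_force: 0.0
```

Call:
drive_tool(deltas=[[[0,0,0],[0,0,0]],[[0,0,0],[0,0,0]],[[0,0,-1],[0,0,0]],[[0,0,-2],[0,0,0]],[[0,0,-3],[0,0,0]],[[0,0,-4],[0,0,0]],[[0,0,-4],[0,0,0]],[[0,0,-4],[0,0,0]],[[0,0,-2],[0,0,0]],[[0,0,0],[0,0,0]]], claw=4.5)

```text
clock: 11.7
position: [642.0, 272.7, 330.3]
ee_rot: [1.0, 0.026, 0.004, -0.002]
contact_force: [0.6, -1.0, 0.2]
gripper_width: 45.1
grasp_force: 0.0
```

Call:
drive_tool(deltas=[[[-0.4,4.4,0],[0,0,0]],[[-0.5,4.4,0],[0,0,0]],[[-0.4,4.4,0],[0,0,0]],[[-0.5,4.4,0],[0,0,0]],[[-0.4,4.4,0],[0,0,0]],[[-0.5,4.4,0],[0,0,0]],[[-0.4,4.4,0],[0,0,0]],[[-0.5,4.4,0],[0,0,0]],[[-0.4,4.4,0],[0,0,0]],[[-0.5,4.4,0],[0,0,0]],[[-0.5,4.4,0],[0,0,0]],[[-0.5,4.4,0],[0,0,0]]])

```text
clock: 12.9
position: [612.7, -259.4, 323.8]
ee_rot: [1.0, 0.026, -0.001, -0.0]
contact_force: [0.8, 0.2, -0.5]
gripper_width: 45.0
grasp_force: 0.0
```

Call:
drive_tool(deltas=[[[0,0.2,0],[0,0,0]],[[0,0,0],[0,0,0]],[[0,0,0],[0,0,0]],[[0,0,0],[0,0,0]]])

```text
clock: 13.3
position: [613.8, -258.5, 324.4]
ee_rot: [1.0, 0.027, 0.0, -0.0]
contact_force: [-0.2, 0.4, -0.2]
gripper_width: 44.6
grasp_force: 0.0
```

Run:
```python
from h import *
a=[]
for n in("scene","top"):
    d=get_image(n);a.append(d["img"][:,:,::-1]);cv2.imwrite(f"pics/{n}2.png",a[-1])
x=cv2.resize(a[0][140:260,180:300],(400,400),interpolation=cv2.INTER_CUBIC);y=cv2.resize(a[0][200:320,340:460],(400,400),interpolation=cv2.INTER_CUBIC)
cv2.imwrite("pics/g2.png",np.hstack([x,y]))
```

```text
(no output)
```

View pics/g2.png

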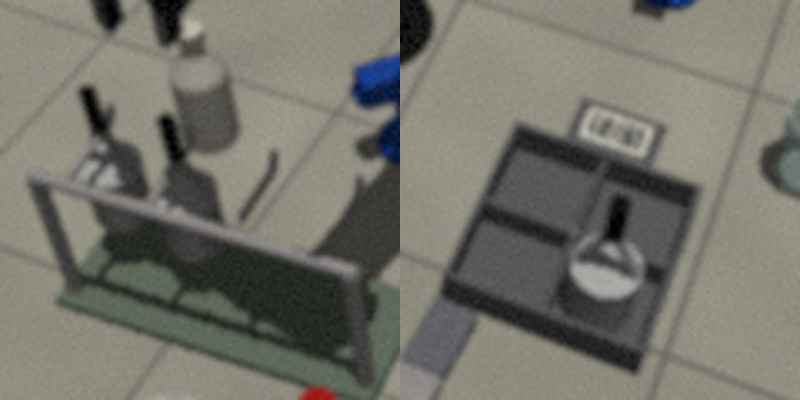

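The first can stands upright in its compartment at (607,270). Both remaining cans hang as before.

Call:
drive_tool(deltas=[[[0,0.15,2.1],[0,0,0]],[[0,0,4],[0,0,0]],[[0,0,3],[0,0,0]],[[0,0,2],[0,0,0]],[[0,0,1.5],[0,0,0]],[[0,0,1],[0,0,0]],[[0,0,0],[0,0,0]],[[0,0,0],[0,0,0]]])

```text
clock: 14.2
position: [614.2, -261.2, 189.1]
ee_rot: [1.0, 0.027, 0.001, 0.0]
contact_force: [-0.3, 0.8, -0.4]
gripper_width: 44.8
grasp_force: 0.0
```

Call:
drive_tool(deltas=[[[0,0,0],[0,0,0]],[[0,0,0],[0,0,0]],[[0,0,0],[0,0,0]]], claw=2.0)

```text
clock: 14.5
position: [613.9, -261.4, 189.1]
ee_rot: [1.0, 0.026, 0.001, 0.0]
contact_force: [0.6, -0.3, -0.1]
gripper_width: 20.0
grasp_force: 0.0
```

Call:
drive_tool(deltas=[[[0,0,0],[0,0,0]],[[0,0,0],[0,0,0]],[[0,0,0],[0,0,0]]], claw=1.6)

```text
clock: 14.8
position: [613.8, -261.3, 188.8]
ee_rot: [1.0, 0.026, 0.0, 0.0]
contact_force: [0.5, -0.2, 1.6]
gripper_width: 16.1
grasp_force: 1.1
```

Well centred. Tightening in steps.

Call:
drive_tool(deltas=[[[0,0,0],[0,0,0]],[[0,0,0],[0,0,0]]], claw=1.53)

```text
clock: 15.0
position: [613.8, -261.3, 188.8]
ee_rot: [1.0, 0.026, 0.0, 0.0]
contact_force: [-0.5, 1.6, 3.7]
gripper_width: 15.8
grasp_force: 13.2
```

Call:
drive_tool(deltas=[[[0,0,0],[0,0,0]],[[0,0,0],[0,0,0]]], claw=1.48)

```text
clock: 15.2
position: [613.8, -261.2, 188.8]
ee_rot: [1.0, 0.026, 0.0, 0.0]
contact_force: [-0.2, 2.2, 5.0]
gripper_width: 15.6
grasp_force: 24.1
```

Call:
drive_tool(deltas=[[[0,0,-0.3],[0,0,0]],[[0,0,-0.5],[0,0,0]],[[0,0,-0.5],[0,0,0]],[[0,0,-0.5],[0,0,0]],[[0,0,-0.5],[0,0,0]],[[0,0,0],[0,0,0]],[[0,0,0],[0,0,0]]])

```text
clock: 15.9
position: [613.6, -261.3, 211.4]
ee_rot: [1.0, 0.026, 0.0, -0.0]
contact_force: [-0.6, 0.2, -1.5]
gripper_width: 15.6
grasp_force: 23.7
```

Call:
drive_tool(deltas=[[[-0.7,0,0],[0,0,0]],[[-1.4,0,0],[0,0,0]],[[-1.6,0,0],[0,0,0]],[[-1.6,0,0],[0,0,0]],[[-1.6,0,0],[0,0,0]],[[-1.6,0,0],[0,0,0]],[[-0.9,0,0],[0,0,0]],[[0,0,0],[0,0,0]]])

```text
clock: 16.7
position: [518.6, -266.3, 211.6]
ee_rot: [1.0, 0.026, -0.0, -0.0]
contact_force: [-0.2, -0.5, -2.2]
gripper_width: 15.3
grasp_force: 23.7
```

Call:
drive_tool(deltas=[[[0,0,-1],[0,0,0]],[[0,0,-2],[0,0,0]],[[0,0,-2.5],[0,0,0]],[[0,0,-2.5],[0,0,0]],[[0,0,-2],[0,0,0]],[[0,0,-1],[0,0,0]]])

```text
clock: 17.3
position: [521.2, -266.6, 324.3]
ee_rot: [1.0, 0.026, 0.002, 0.001]
contact_force: [-0.0, -0.9, -1.7]
gripper_width: 15.2
grasp_force: 23.8
```

Call:
drive_tool(deltas=[[[0.4,-1.3,0],[0,0,0]],[[0.8,-2.6,0],[0,0,0]],[[1.2,-3.8,0],[0,0,0]],[[1.5,-4.6,0],[0,0,0]],[[1.5,-4.7,0],[0,0,0]],[[1.5,-4.7,0],[0,0,0]],[[1.5,-4.7,0],[0,0,0]],[[1.5,-4.7,0],[0,0,0]],[[1.5,-4.6,0],[0,0,0]],[[1.3,-4,0],[0,0,0]],[[1,-3,0],[0,0,0]],[[0.5,-1.6,0],[0,0,0]]])

```text
clock: 18.5
position: [638.0, 187.3, 318.7]
ee_rot: [1.0, 0.028, -0.002, 0.0]
contact_force: [-0.0, -0.8, -2.3]
gripper_width: 15.3
grasp_force: 23.8
```

Call:
drive_tool(deltas=[[[0.2,-0.7,0],[0,0,0]],[[0,0,0],[0,0,0]],[[0,0,0],[0,0,0]],[[0,0,0],[0,0,0]]])

```text
clock: 18.9
position: [639.9, 189.3, 321.8]
ee_rot: [1.0, 0.025, 0.0, -0.0]
contact_force: [-0.1, 0.2, -2.3]
gripper_width: 15.4
grasp_force: 23.8
```

```bash
cat > chk.py <<'E'
# shift of tray / scanner against earlier pictures, by template match
import sys;from h import *
T=get_image("scene")["img"][:,:,::-1].copy();P=get_image("top")["img"][:,:,::-1].copy()
k=sys.argv[1];cv2.imwrite(f"pics/scene{k}.png",T);cv2.imwrite(f"pics/top{k}.png",P)
for n,I,(u0,v0,u1,v1) in(("label scene",T,(392,228,416,250)),("tray corner scene",T,(370,290,425,312)),("scanner scene",T,(312,172,352,222)),("label top",P,(244,198,272,218)),("tray top left",P,(232,148,262,180)),("scanner top",P,(312,202,355,245))):
    ref=cv2.imread("pics/scene0.png" if I is T else "pics/top0.png")[v0:v1,u0:u1]
    m=cv2.matchTemplate(I[v0-25:v1+25,u0-25:u1+25],ref,cv2.TM_CCOEFF_NORMED);_,s,_,l=cv2.minMaxLoc(m)
    print(n,"score %.2f"%s,"shift",l[0]-25,l[1]-25)
E
python3 chk.py 3
```

```text
label scene score 0.78 shift 25 4
tray corner scene score 0.96 shift 0 0
scanner scene score 0.99 shift 0 0
label top score 0.42 shift -17 -22
tray top left score 0.46 shift 0 0
scanner top score 1.00 shift 0 0
```

Tray and scanner haven't moved. I'll lower the second can.

Call:
drive_tool(deltas=[[[0,0,1],[0,0,0]],[[0,0,2.5],[0,0,0]],[[0,0,3],[0,0,0]],[[0,0,3],[0,0,0]],[[0,0,3],[0,0,0]],[[0,0,2],[0,0,0]],[[0,0,1.5],[0,0,0]],[[0,0,1],[0,0,0]],[[0,0,0.8],[0,0,0]],[[0,0,0.4],[0,0,0]],[[0,0,0],[0,0,0]],[[0,0,0],[0,0,0]]])

```text
clock: 20.2
position: [640.5, 190.8, 140.1]
ee_rot: [1.0, 0.026, 0.001, -0.0]
contact_force: [-0.1, 0.0, -2.5]
gripper_width: 15.3
grasp_force: 23.8
```

Call:
drive_tool(deltas=[[[0,0,0.4],[0,0,0]],[[0,0,0.3],[0,0,0]],[[0,0,0.3],[0,0,0]],[[0,0,0.2],[0,0,0]],[[0,0,0],[0,0,0]],[[0,0,0],[0,0,0]]])

```text
clock: 20.8
position: [640.1, 190.7, 127.3]
ee_rot: [1.0, 0.026, 0.0, 0.0]
contact_force: [-0.4, 0.3, -2.2]
gripper_width: 15.3
grasp_force: 23.8
```

Call:
drive_tool(deltas=[[[0,0,0.1],[0,0,0]],[[0,0,0.1],[0,0,0]],[[0,0,0],[0,0,0]]])

```text
clock: 21.1
position: [640.3, 190.8, 126.2]
ee_rot: [1.0, 0.026, 0.001, -0.0]
contact_force: [-0.7, 0.4, 2.2]
gripper_width: 15.1
grasp_force: 24.2
```

Call:
drive_tool(deltas=[[[0,0,0.05],[0,0,0]],[[0,0,0],[0,0,0]]])

```text
clock: 21.3
position: [640.5, 190.8, 126.2]
ee_rot: [1.0, 0.026, 0.001, -0.0]
contact_force: [-1.5, 0.3, 5.4]
gripper_width: 15.4
grasp_force: 24.5
```

Call:
drive_tool(deltas=[[[0,0,0],[0,0,0]],[[0,0,0],[0,0,0]]], claw=1.8)

```text
clock: 21.5
position: [639.9, 190.6, 124.4]
ee_rot: [1.0, 0.026, -0.0, -0.0]
contact_force: [-0.8, 0.3, 0.1]
gripper_width: 18.0
grasp_force: 0.0
```

Call:
drive_tool(deltas=[[[0,0,0],[0,0,0]],[[0,0,0],[0,0,0]],[[0,0,-1],[0,0,0]],[[0,0,-2],[0,0,0]],[[0,0,-3],[0,0,0]],[[0,0,-4],[0,0,0]],[[0,0,-4],[0,0,0]],[[0,0,-4],[0,0,0]],[[0,0,-2],[0,0,0]],[[0,0,0],[0,0,0]]], claw=4.5)

```text
clock: 22.5
position: [641.3, 190.9, 330.5]
ee_rot: [1.0, 0.026, 0.005, -0.002]
contact_force: [0.1, 0.4, 0.1]
gripper_width: 44.8
grasp_force: 0.0
```

Call:
drive_tool(deltas=[[[-0.4,4.4,0],[0,0,0]],[[-0.5,4.4,0],[0,0,0]],[[-0.4,4.4,0],[0,0,0]],[[-0.5,4.4,0],[0,0,0]],[[-0.4,4.4,0],[0,0,0]],[[-0.5,4.4,0],[0,0,0]],[[-0.4,4.4,0],[0,0,0]],[[-0.5,4.4,0],[0,0,0]],[[-0.4,4.4,0],[0,0,0]],[[-0.5,4.4,0],[0,0,0]],[[-0.5,4.4,0],[0,0,0]],[[-0.5,4.4,0],[0,0,0]]])

```text
clock: 23.7
position: [612.0, -341.1, 323.9]
ee_rot: [1.0, 0.026, -0.001, -0.0]
contact_force: [0.6, -0.1, -0.0]
gripper_width: 45.0
grasp_force: 0.0
```

Call:
drive_tool(deltas=[[[0,0.2,0],[0,0,0]],[[0,0,0],[0,0,0]],[[0,0,0],[0,0,0]],[[0,0,0],[0,0,0]]])

```text
clock: 24.1
position: [613.1, -340.0, 325.0]
ee_rot: [1.0, 0.027, 0.0, -0.0]
contact_force: [-0.1, 0.0, -0.2]
gripper_width: 44.6
grasp_force: 0.0
```

```bash
python3 chk.py 4
python3 - <<'E'
import cv2,numpy as np
a=cv2.imread("pics/scene4.png");b=cv2.imread("pics/top4.png")
r=lambda i:cv2.resize(i,(400,400),interpolation=cv2.INTER_CUBIC)
cv2.imwrite("pics/g3.png",np.hstack([r(a[130:230,180:280]),r(a[215:315,345:445])]))
E
```

```text
label scene score 0.99 shift 0 0
tray corner scene score 0.96 shift 0 0
scanner scene score 0.91 shift 0 0
label top score 1.00 shift 0 0
tray top left score 0.52 shift -1 23
scanner top score 0.92 shift 0 0
```

View pics/g3.png

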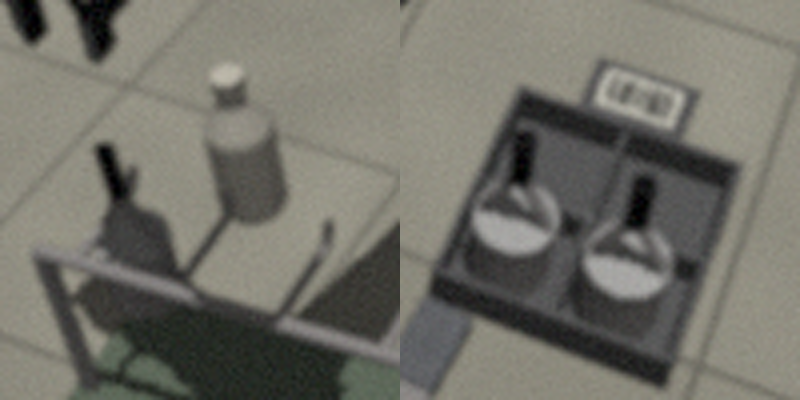

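Two cans stand upright in the tray, and the third hangs with its post top at (103,150) in the left half. Grasping it.

Call:
drive_tool(deltas=[[[-0.1,0.1,2.1],[0,0,0]],[[0,0,4],[0,0,0]],[[0,0,3],[0,0,0]],[[0,0,2],[0,0,0]],[[0,0,1.5],[0,0,0]],[[0,0,1],[0,0,0]],[[0,0,0],[0,0,0]],[[0,0,0],[0,0,0]]])

```text
clock: 25.0
position: [612.4, -342.4, 189.7]
ee_rot: [1.0, 0.027, 0.001, 0.0]
contact_force: [-0.2, 0.0, 0.1]
gripper_width: 45.1
grasp_force: 0.0
```

Call:
drive_tool(deltas=[[[0,0,0],[0,0,0]],[[0,0,0],[0,0,0]],[[0,0,0],[0,0,0]]], claw=2.0)

```text
clock: 25.3
position: [612.1, -342.7, 189.6]
ee_rot: [1.0, 0.026, 0.001, 0.0]
contact_force: [-0.5, -0.4, -0.3]
gripper_width: 20.3
grasp_force: 0.0
```

Call:
drive_tool(deltas=[[[0,0,0],[0,0,0]],[[0,0,0],[0,0,0]],[[0,0,0],[0,0,0]]], claw=1.6)

```text
clock: 25.6
position: [612.1, -343.0, 189.4]
ee_rot: [1.0, 0.026, 0.0, 0.0]
contact_force: [-0.6, -1.2, 0.9]
gripper_width: 15.8
grasp_force: 1.5
```

Call:
drive_tool(deltas=[[[0,0,0],[0,0,0]],[[0,0,0],[0,0,0]]], claw=1.53)

```text
clock: 25.8
position: [612.1, -343.1, 189.4]
ee_rot: [1.0, 0.026, 0.0, 0.001]
contact_force: [0.1, -1.9, 3.4]
gripper_width: 15.5
grasp_force: 13.2
```

Call:
drive_tool(deltas=[[[0,0,0],[0,0,0]],[[0,0,0],[0,0,0]]], claw=1.48)

```text
clock: 26.0
position: [612.1, -343.0, 189.4]
ee_rot: [1.0, 0.026, 0.0, 0.001]
contact_force: [-0.2, -3.1, 3.1]
gripper_width: 15.8
grasp_force: 24.0
```

Call:
drive_tool(deltas=[[[0,0,-0.3],[0,0,0]],[[0,0,-0.5],[0,0,0]],[[0,0,-0.5],[0,0,0]],[[0,0,-0.5],[0,0,0]],[[0,0,-0.5],[0,0,0]],[[0,0,0],[0,0,0]],[[0,0,0],[0,0,0]]])

```text
clock: 26.7
position: [611.9, -342.4, 211.9]
ee_rot: [1.0, 0.026, 0.0, -0.0]
contact_force: [0.5, 0.8, -1.5]
gripper_width: 15.1
grasp_force: 23.7
```

Call:
drive_tool(deltas=[[[-0.7,0,0],[0,0,0]],[[-1.4,0,0],[0,0,0]],[[-1.6,0,0],[0,0,0]],[[-1.6,0,0],[0,0,0]],[[-1.6,0,0],[0,0,0]],[[-1.6,0,0],[0,0,0]],[[-0.9,0,0],[0,0,0]],[[0,0,0],[0,0,0]]])

```text
clock: 27.5
position: [516.8, -347.5, 212.1]
ee_rot: [1.0, 0.026, -0.0, -0.0]
contact_force: [-0.3, -0.1, -1.8]
gripper_width: 15.4
grasp_force: 23.7
```

Call:
drive_tool(deltas=[[[0,0,-1],[0,0,0]],[[0,0,-2],[0,0,0]],[[0,0,-2.5],[0,0,0]],[[0,0,-2.5],[0,0,0]],[[0,0,-2],[0,0,0]],[[0,0,-1],[0,0,0]]])

```text
clock: 28.1
position: [519.4, -347.9, 324.9]
ee_rot: [1.0, 0.026, 0.002, 0.001]
contact_force: [1.3, -0.1, -2.1]
gripper_width: 15.2
grasp_force: 23.8
```

Call:
drive_tool(deltas=[[[0.2,-1.3,0],[0,0,0]],[[0.3,-2.6,0],[0,0,0]],[[0.5,-3.8,0],[0,0,0]],[[0.6,-4.7,0],[0,0,0]],[[0.6,-4.8,0],[0,0,0]],[[0.6,-4.8,0],[0,0,0]],[[0.6,-4.8,0],[0,0,0]],[[0.6,-4.8,0],[0,0,0]],[[0.6,-4.8,0],[0,0,0]],[[0.6,-4.8,0],[0,0,0]],[[0.5,-4.5,0],[0,0,0]],[[0.4,-3.7,0],[0,0,0]]])

```text
clock: 29.3
position: [551.9, 152.2, 320.4]
ee_rot: [1.0, 0.027, -0.001, 0.0]
contact_force: [0.5, -0.1, -2.0]
gripper_width: 15.5
grasp_force: 23.8
```

Call:
drive_tool(deltas=[[[0.3,-2.5,0],[0,0,0]],[[0.2,-1.6,0],[0,0,0]],[[0,0,0],[0,0,0]],[[0,0,0],[0,0,0]],[[0,0,0],[0,0,0]]])

```text
clock: 29.8
position: [555.7, 189.3, 321.7]
ee_rot: [1.0, 0.026, -0.0, 0.0]
contact_force: [-0.3, 0.1, -0.8]
gripper_width: 15.1
grasp_force: 23.8
```

```bash
python3 chk.py 5
```

```text
label scene score 0.72 shift 25 -24
tray corner scene score 0.91 shift 3 6
scanner scene score 0.99 shift 0 0
label top score 0.68 shift -6 -4
tray top left score 0.45 shift -6 19
scanner top score 1.00 shift 0 0
```

The tray seems to have shifted, so I'll look.

Run:
```python
import cv2,numpy as np
a=cv2.imread("pics/scene5.png");b=cv2.imread("pics/top5.png")
r=lambda i:cv2.resize(i,(400,480),interpolation=cv2.INTER_CUBIC)
cv2.imwrite("pics/g4.png",np.hstack([r(a[205:325,345:445]),r(b[130:250,215:315])]))
```

```text
(no output)
```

View pics/g4.png

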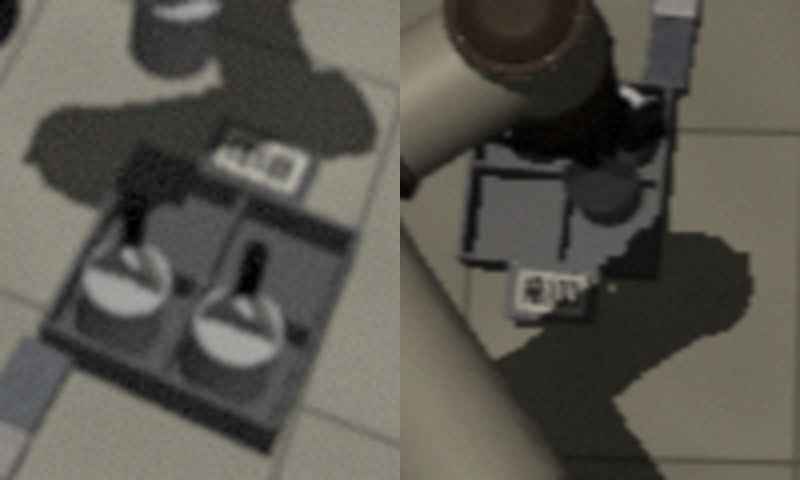

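The tray was knocked: its label moved by about (-6,-4) px in the top view, and it turned by about 2°. Both packed cans are still upright. I'll remeasure the tray before placing.

Run:
```python
from h import *
np.set_printoptions(precision=1,suppress=True)
T=get_image("top");S=get_image("scene")
s=lambda p:(np.array(p,float)+.5)/4-.5+[345,205]
t=lambda p:(np.array(p,float)+.5)/4-.5+[215,130]
st=lambda p:(np.array(p,float)+.5)/4-.5+[290,165]
c=[[138,150],[358,235],[45,330]]
print("scene rim now",plane(S,s(c),40),"before",plane(S,st([[342,292],[556,366],[254,475]]),40))
print("posts(top) now",plane(S,s([[132,197],[258,246]]),164),"label",plane(S,s([[260,167]]),40),"before",plane(S,st([[461,298]]),40))
print("label top",plane(T,t([[149.5,291]]),40),"rim BL",plane(T,t([[62,262]]),40),"front-divider foot",plane(T,t([[163,257],[170,172]]),40))
print("label tri",tri(T,t([[149.5,291]]),S,s([[260,167]])))
p=cv2.imread("pics/scene4.png");g=[(500+0,0)]
```

```text
scene rim now [[526.6 170.6  40. ]
 [533.  338.4  40. ]
 [694.1 163.9  40. ]] before [[516.  154.1  40. ]
 [515.4 317.5  40. ]
 [686.4 152.7  40. ]]
posts(top) now [[649.9 201.  164. ]
 [652.5 285.1 164. ]] label [[504.8 257.5  40. ]] before [[485.4 236.8  40. ]]
label top [[502.9 258.2  40. ]] rim BL [[527.  336.1  40. ]] front-divider foot [[533.3 247.8  40. ]
 [609.6 245.2  40. ]]
label tri [[503.3 257.9  38.2   1.1]]
```

Call:
drive_tool(deltas=[[[0.6,-0.9,0],[0,0,0]],[[0.6,-1,1],[0,0,0]],[[0,0,2.5],[0,0,0]],[[0,0,3],[0,0,0]],[[0,0,3],[0,0,0]],[[0,0,3],[0,0,0]],[[0,0,2],[0,0,0]],[[0,0,1.5],[0,0,0]],[[0,0,1],[0,0,0]],[[0,0,0.8],[0,0,0]],[[0,0,0.4],[0,0,0]],[[0,0,0],[0,0,0]]])

```text
clock: 31.2
position: [566.9, 210.0, 139.5]
ee_rot: [1.0, 0.026, -0.0, 0.0]
contact_force: [-0.4, 0.1, -0.8]
gripper_width: 15.2
grasp_force: 23.8
```

Call:
drive_tool(deltas=[[[0,0,0.4],[0,0,0]],[[0,0,0.3],[0,0,0]],[[0,0,0.3],[0,0,0]],[[0,0,0.2],[0,0,0]],[[0,0,0],[0,0,0]],[[0,0,0],[0,0,0]]])

```text
clock: 31.8
position: [567.0, 209.9, 127.8]
ee_rot: [1.0, 0.026, 0.0, 0.0]
contact_force: [-0.1, 0.2, -1.6]
gripper_width: 15.2
grasp_force: 23.8
```

Call:
drive_tool(deltas=[[[0,0,0.1],[0,0,0]],[[0,0,0.1],[0,0,0]],[[0,0,0],[0,0,0]]])

```text
clock: 32.1
position: [567.3, 210.0, 126.8]
ee_rot: [1.0, 0.026, 0.001, -0.0]
contact_force: [-1.9, -0.2, 2.9]
gripper_width: 15.1
grasp_force: 24.2
```

Call:
drive_tool(deltas=[[[0,0,0],[0,0,0]],[[0,0,0],[0,0,0]]], claw=1.8)

```text
clock: 32.3
position: [567.0, 209.9, 125.8]
ee_rot: [1.0, 0.026, 0.0, -0.0]
contact_force: [-0.4, 0.5, 0.8]
gripper_width: 17.9
grasp_force: 0.0
```

Call:
drive_tool(deltas=[[[0,0,0],[0,0,0]],[[0,0,0],[0,0,0]],[[0,0,-1],[0,0,0]],[[0,0,-2],[0,0,0]],[[0,0,-3],[0,0,0]],[[0,0,-4],[0,0,0]],[[0,0,-4],[0,0,0]],[[0,0,-4],[0,0,0]],[[0,0,-2],[0,0,0]],[[0,0,0],[0,0,0]]], claw=4.5)

```text
clock: 33.3
position: [568.2, 210.3, 331.1]
ee_rot: [1.0, 0.026, 0.004, -0.002]
contact_force: [0.4, -0.7, -0.4]
gripper_width: 45.0
grasp_force: 0.0
```

Call:
drive_tool(deltas=[[[0,4,0],[0,0,5]],[[0,4,0],[0,0,5]],[[0,4,0],[0,0,5]],[[0,4,0],[0,0,5]],[[0,0,0],[0,0,0]],[[0,0,0],[0,0,0]]], claw=6)

```text
clock: 33.9
position: [553.9, 50.2, 325.5]
ee_rot: [0.989, -0.148, -0.0, 0.0]
contact_force: [-0.1, 0.5, 0.1]
gripper_width: 60.1
grasp_force: 0.0
```

```bash
python3 chk.py 6
python3 - <<'E'
from h import *
np.set_printoptions(precision=1,suppress=True)
s=arm.read_state();print(s["position"],R.from_quat(s["ee_rot"]).as_matrix()[:,0])
T=get_image("top");S=get_image("scene")
tt=lambda p:(np.array(p,float)+.5)/5-.5+[230,140]
sc=lambda p:(np.array(p,float)+.5)/5-.5+[190,145]
print(tri(T,tt([[527,323],[567,343],[527,468],[483,452]]),S,sc([[672,265],[640,222],[728,152],[762,180]])))
for n,d in(("T",T),("S",S)):
    u,v=px(d,[[440,-30,122]])[0].astype(int);r=28
    g=d["img"][v-r:v+r,u-r:u+r].astype(int)
    for th in(110,130,150):
        m=((g.min(2)>th)).astype('uint8');k,l,q,c=cv2.connectedComponentsWithStats(m)
        i=l[r,r]; 
        if i: 
            rc=cv2.minAreaRect(np.argwhere(l==i)[:,::-1].astype(np.float32));print(n,th,q[i,4],rc[0][0]+u-r,rc[0][1]+v-r,rc[1:],plane(d,cv2.boxPoints(rc)+np.array([u-r,v-r]),122))
E
```

```text
label scene score 0.88 shift 6 6
tray corner scene score 0.91 shift 3 6
scanner scene score 0.95 shift 0 0
label top score 0.39 shift 9 -24
tray top left score 0.35 shift -25 -4
scanner top score 0.88 shift 0 0
[554.3  51.6 325.3] [ 1.  -0.3 -0. ]
[[489.8 -27.5 111.1   5.1]
 [475.2 -54.7 123.    3.7]
 [392.9 -31.  116.5   1.1]
 [403.5  -2.5 113.    0.2]]
T 110 235 334.36697578430176 218.61009216308594 ((9.099350929260254, 25.66974449157715), 16.699241638183594) [[403.8  -2.8 122. ]
 [486.1 -25.5 122. ]
 [477.9 -54.4 122. ]
 [395.8 -31.5 122. ]]
T 130 214 334.4187889099121 218.4761142730713 ((8.40855598449707, 25.394968032836914), 16.389541625976562) [[404.2  -4.3 122. ]
 [485.8 -26.4 122. ]
 [478.4 -53.2 122. ]
 [397.  -30.9 122. ]]
T 150 177 334.3348636627197 218.55045890808105 ((7.27947998046875, 24.424571990966797), 16.699243545532227) [[405.1  -6.1 122. ]
 [483.4 -27.7 122. ]
 [476.9 -50.9 122. ]
 [398.8 -29.1 122. ]]
S 110 1750 328.49999618530273 182.49999618530273 ((54.99999237060547, 54.99999237060547), -0.0) [[ 568.6  -62.1  122. ]
 [ 358.6 -168.3  122. ]
 [ 286.6   -2.9  122. ]
 [ 503.9   84.5  122. ]]
S 130 309 324.75000381469727 183.25 ((16.970561981201172, 34.64822769165039), 45.0) [[489.3 -83.4 122. ]
 [362.1 -58.7 122. ]
 [396.   -2.5 122. ]
 [518.3 -29.3 122. ]]
S 150 180 329.2168159484863 184.24778747558594 ((7.807982921600342, 24.458744049072266), 48.8140754699707) [[475.4 -53.1 122. ]
 [389.9 -29.5 122. ]
 [407.   -4.6 122. ]
 [490.8 -28.7 122. ]]
```

Call:
drive_tool(deltas=[[[-1.5,1.8,1],[0,0,-1]],[[-3,3.7,2],[0,0,0]],[[-3,3.7,3],[0,0,0]],[[-1.5,1.8,3],[0,0,0]],[[0,0,2],[0,0,0]],[[0,0,0],[0,0,0]],[[0,0,0],[0,0,0]],[[0,0,0],[0,0,0]]])

```text
clock: 34.9
position: [444.5, -24.8, 221.0]
ee_rot: [0.99, -0.139, 0.001, -0.0]
contact_force: [-0.3, -1.0, -0.2]
gripper_width: 60.2
grasp_force: 0.0
```

Call:
drive_tool(deltas=[[[-0.4,0.2,1],[0,0,0]],[[-0.3,0.3,1],[0,0,0]],[[0,0,1],[0,0,0]],[[0,0,0],[0,0,0]],[[0,0,0],[0,0,0]],[[0,0,0],[0,0,0]]])

```text
clock: 35.5
position: [435.2, -28.4, 190.1]
ee_rot: [0.99, -0.139, 0.0, -0.0]
contact_force: [-0.7, -0.3, 0.3]
gripper_width: 59.7
grasp_force: 0.0
```

Call:
drive_tool(deltas=[[[0.05,0,1.5],[0,0,0]],[[0,0,2.5],[0,0,0]],[[0,0,2.5],[0,0,0]],[[0,0,2],[0,0,0]],[[0,0,1.2],[0,0,0]],[[0,0,0.6],[0,0,0]],[[0,0,0],[0,0,0]],[[0,0,0],[0,0,0]]])

```text
clock: 36.3
position: [436.0, -28.4, 87.5]
ee_rot: [0.99, -0.139, 0.001, -0.0]
contact_force: [-0.3, 0.9, 0.5]
gripper_width: 59.9
grasp_force: 0.0
```

Call:
drive_tool(deltas=[[[0,0,0],[0,0,0]],[[0,0,0],[0,0,0]],[[0,0,0],[0,0,0]]], claw=3.9)

```text
clock: 36.6
position: [435.6, -28.5, 87.3]
ee_rot: [0.99, -0.139, 0.001, -0.0]
contact_force: [-0.5, -0.5, -0.8]
gripper_width: 38.8
grasp_force: 0.0
```

Call:
drive_tool(deltas=[[[0,0,0],[0,0,0]],[[0,0,0],[0,0,0]],[[0,0,0],[0,0,0]]], claw=3.3)

```text
clock: 36.9
position: [435.5, -28.6, 87.1]
ee_rot: [0.99, -0.139, 0.0, 0.0]
contact_force: [-0.4, -1.3, 4.4]
gripper_width: 33.8
grasp_force: 31.6
```

Call:
drive_tool(deltas=[[[0,0,0],[0,0,0]],[[0,0,0],[0,0,0]],[[0,0,-0.5],[0,0,0]],[[0,0,-1],[0,0,0]],[[0,0,-2],[0,0,0]],[[0,0,-2.5],[0,0,0]],[[0,0,-2],[0,0,0]],[[0,0,-1],[0,0,0]],[[0,0,0],[0,0,0]],[[0,0,0],[0,0,0]]], claw=3.1)

```text
clock: 37.9
position: [434.5, -28.6, 176.0]
ee_rot: [0.99, -0.139, -0.001, 0.0]
contact_force: [-0.4, -0.3, -4.0]
gripper_width: 33.4
grasp_force: 60.2
```

Run:
```python
from h import *
np.set_printoptions(precision=1,suppress=True)
T=get_image("top");S=get_image("scene")
cs=[]
for n,d in(("T",T),("S",S)):
    u,v=px(d,[[503.4,258,40]])[0].round().astype(int);r=16
    g=cv2.resize(d["img"][v-r:v+r,u-r:u+r],None,fx=4,fy=4,interpolation=cv2.INTER_CUBIC).astype(int).min(2)
    for th in(120,130,140):
        m=(g>th).astype('uint8');m=cv2.morphologyEx(m,cv2.MORPH_CLOSE,np.ones((15,15)))
        k,l,q,c=cv2.connectedComponentsWithStats(m);i=l[4*r,4*r]
        if i:
            rc=cv2.minAreaRect(np.argwhere(l==i)[:,::-1].astype(np.float32));f=lambda p:(np.array(p)+.5)/4-.5+[u-r,v-r]
            B=plane(d,f(cv2.boxPoints(rc)),40);print(n,th,f(rc[0]),B.mean(0),np.linalg.norm(B[0]-B[1]),np.linalg.norm(B[1]-B[2]))
# pad: dark pixels
for n,d in(("T",T),("S",S)):
    u,v=px(d,[[431,-27,6]])[0].round().astype(int);r=32
    g=d["img"][v-r:v+r,u-r:u+r].max(2);m=(g<45).astype('uint8')
    k,l,q,c=cv2.connectedComponentsWithStats(m);i=1+np.argmax(q[1:,4]);print(n,"pad",q[i],c[i]+[u-r,v-r],plane(d,[c[i]+[u-r,v-r]],6))
def crop(d,P,w):
    u,v=px(d,[P])[0].round().astype(int);return cv2.resize(d["img"][v-w:v+w,u-w:u+w,::-1],(400,400),interpolation=cv2.INTER_CUBIC),u-w,v-w
a,b=crop(T,[440,-28,150],40),crop(S,[440,-28,150],40);print(a[1:],b[1:])
cv2.imwrite("pics/sg.png",np.hstack([a[0],b[0]]))
for n,d in(("T",T),("S",S)): cv2.imwrite(f"pics/{n}7.png",d["img"][:,:,::-1])
print(arm.read_state()["position"])
```

```text
S 120 [409.5 243.4] [493.4 253.6  40. ] 95.90965318118727 99.94196601986182
T pad [   0   13   59   51 1660] [330.4 234.6] [[400.1 -17.5   6. ]]
S pad [  15    0   37   46 1054] [331.4 200.4] [[406.9 -38.1   6. ]]
(np.int64(294), np.int64(178)) (np.int64(290), np.int64(138))
[434.4 -28.7 175.6]
```

View pics/sg.png

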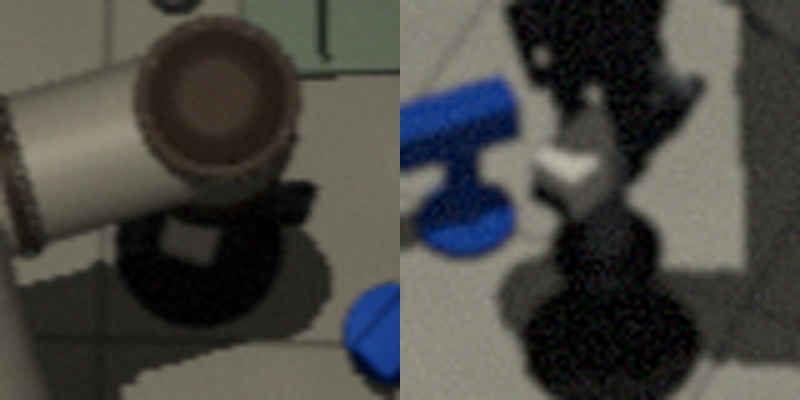

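The scanner is held upright. Its foot is at (606,250) in the right half, the head's rear end is at (160–220,218–265) in the left half, and the front face is at (560,165) in the right half. Now I'll refine the label and the grasp offset from the saved frames.

```bash
cat > lab.py <<'E'
from h import *
import sys
np.set_printoptions(precision=1,suppress=True)
def lab(d,img,P=(503.4,258,40),r=14):
    u,v=px(d,[P])[0].round().astype(int)
    g=cv2.resize(img[v-r:v+r,u-r:u+r],None,fx=4,fy=4,interpolation=cv2.INTER_CUBIC).astype(int).min(2)
    out=[]
    for q in(.6,.7,.8):
        th=np.percentile(g,50)+(np.percentile(g,99)-np.percentile(g,50))*q
        m=cv2.morphologyEx((g>th).astype('uint8'),cv2.MORPH_CLOSE,np.ones((17,17)))
        k,l,s,c=cv2.connectedComponentsWithStats(m)
        i=1+np.argmax(s[1:,4]-3*np.linalg.norm(c[1:]-2*2*r,axis=1))
        rc=cv2.minAreaRect(np.argwhere(l==i)[:,::-1].astype(np.float32));f=lambda p:(np.array(p)+.5)/4-.5+[u-r,v-r]
        B=plane(d,f(cv2.boxPoints(rc)),40);out.append((f(rc[0]),B.mean(0)[:2],np.linalg.norm(B[0]-B[1]),np.linalg.norm(B[1]-B[2])))
    return out
if __name__=="__main__":
    T=get_image("top");S=get_image("scene")
    for f,d in((a,T if a[0] in"Tt" else S) for a in sys.argv[1:]):
        for o in lab(d,cv2.imread(f"pics/{f}.png")):print(f,*o)
E
python3 lab.py T7 S7 scene6 scene5 top5
python3 - <<'E'
from h import *
np.set_printoptions(precision=1,suppress=True)
T=get_image("top");S=get_image("scene")
print("rear",plane(T,np.array([[160,250],[215,265]])/5+[294,178],211))
print("front top corners",plane(S,np.array([[135,150],[172,180]])/5+[290,138],211),"foot c",plane(S,np.array([[206,252]])/5+[290,138],95))
P=arm.read_state()["position"];c,s=np.cos(np.radians(-16)),np.sin(np.radians(-16))
print(P,"expected rear",P[:2]-40*np.array([c,s]),"front",P[:2]+50*np.array([c,s]))
print("pad pic ellipse", [plane(d,[p],6) for d,p in((T,np.array([200,245])/5+[294,178]),(S,np.array([212,340])/5+[290,138]))])
for n,d in(("top0",T),("scene0",S)):
    I=cv2.imread(f"pics/{n}.png");u,v=px(d,[[431,-27,6]])[0].round().astype(int);r=30
    m=(I[v-r:v+r,u-r:u+r].max(2)<62).astype('uint8');k,l,q,cc=cv2.connectedComponentsWithStats(m);i=1+np.argmax(q[1:,4])
    h=cv2.convexHull(np.argwhere(l==i)[:,::-1].astype(np.int32));e=cv2.fitEllipse(h);print(n,q[i],e,plane(d,[np.array(e[0])+[u-r,v-r]],6))
E
```

```text
T7 [262.2 188.9] [551.6 224.5] 21.939894693414253 8.931886070896866
T7 [262.4 188.9] [551.7 224.1] 21.062114167500493 8.931886070896866
T7 [262.5 188.8] [552.1 223.6] 20.18434933902341 8.039452968892556
S7 [409.8 244.6] [498.5 255.9] 36.14081639177086 61.385797383724594
S7 [407.1 243.5] [497.8 247.4] 34.845611560064114 43.00037349456276
S7 [403.9 241.6] [494.9 236.8] 37.45119858303421 22.695128066207683
scene6 [409.8 244.6] [498.3 255.8] 36.73146824525418 60.829574974755715
scene6 [407.  243.4] [497.6 247.1] 35.879462867824095 42.29337752718145
scene6 [417.7 247.9] [500.4 280.6] 33.13853303488464 11.864477233759365
scene5 [412.8 245.9] [499. 265.] 42.421866034106614 82.13543526732116
scene5 [409.8 244.8] [499.  256.1] 38.36367719000878 63.46471615829335
scene5 [409.9 244.8] [499.  256.3] 35.772575704810095 61.54126172407699
top5 [252.1 202.7] [501.6 257.9] 36.518138173098045 58.699613213688224
top5 [252.1 202.6] [502.1 257.8] 35.34740693384406 58.901356609185356
top5 [252.1 202.8] [501.6 257.8] 34.7569259818825 56.72747388994014
rear [[398.3  -1.6 211. ]
 [389.7 -35.9 211. ]]
front top corners [[472.9 -52.6 211. ]
 [486.4 -22.9 211. ]] foot c [[432.3 -26.8  95. ]]
[435.  -28.7 176.1] expected rear [396.6 -17.6] front [483.1 -42.4]
pad pic ellipse [array([[427.1, -29.7,   6. ]]), array([[428. , -25.1,   6. ]])]
top0 [ 14  14  34  34 659] ((30.21468734741211, 30.37417984008789), (33.30369186401367, 33.683902740478516), 133.58909606933594) [[429.3 -26.9   6. ]]
scene0 [ 14  17  34  28 702] ((30.035701751708984, 30.130327224731445), (27.930683135986328, 35.07733917236328), 100.33647155761719) [[430.3 -29.    6. ]]
```

Call:
drive_tool(deltas=[[[-0.6,-1.5,0],[0,0,0]],[[-1.2,-3,0],[0,0,0]],[[-1.5,-3.7,0],[0,0,0]],[[-1.7,-4,0],[0,0,0]],[[-1.7,-4,0],[0,0,0]],[[-1.7,-4,0],[0,0,0]],[[-1.6,-3.7,0],[0,0,0]],[[-1.2,-2.7,0],[0,0,0]],[[-0.7,-1.7,0],[0,0,0]],[[-0.3,-0.8,0],[0,0,0]],[[0,0,0],[0,0,0]],[[0,0,0],[0,0,0]]])

```text
clock: 39.4
position: [398.1, 283.6, 176.5]
ee_rot: [0.99, -0.14, -0.0, 0.001]
contact_force: [-0.5, -0.3, -3.5]
gripper_width: 33.1
grasp_force: 60.6
```

Call:
drive_tool(deltas=[[[0,0,1],[0,0,0]],[[0,0,1.5],[0,0,0]],[[0,0,1],[0,0,0]],[[0,0,0.4],[0,0,0]],[[0,0,0],[0,0,0]],[[0,0,0],[0,0,0]],[[0,0,0],[0,0,0]]])

```text
clock: 40.1
position: [398.6, 285.1, 138.4]
ee_rot: [0.99, -0.139, 0.0, -0.001]
contact_force: [-0.0, 0.1, -3.1]
gripper_width: 33.3
grasp_force: 60.6
```

Run:
```python
from h import *
np.set_printoptions(precision=4,suppress=True)
s=arm.read_state();r=R.from_quat(s["ee_rot"]).as_matrix();print(s["position"],r,s["grasp_force"])
np.set_printoptions(precision=1,suppress=True)
T=get_image("top");S=get_image("scene")
for n,d in(("T",T),("S",S)): cv2.imwrite(f"pics/{n}8.png",d["img"][:,:,::-1])
from lab import lab
for d,n in((T,"T"),(S,"S")):
    for o in lab(d,d["img"]):print(n,*o)
```

```text
[398.6133 285.1156 138.3787] [[ 0.9613 -0.2756  0.0009]
 [-0.2756 -0.9613  0.001 ]
 [ 0.0006 -0.0012 -1.    ]] 60.620219707489014
T [262.2 188.9] [551.6 224.5] 21.939894693414253 8.931886070896866
T [262.4 188.9] [551.7 224.1] 21.062114167500493 8.931886070896866
T [262.5 188.9] [551.7 223.6] 20.18434933902341 8.931886070896866
S [409.8 244.6] [498.4 255.9] 39.440837018175465 63.12313795467282
S [409.8 244.7] [498.5 255.9] 36.13940950973646 61.2481869091096
S [407.1 243.1] [496.5 247.1] 31.71988489733834 44.06315015484655
```

Call:
drive_tool(deltas=[[[-0.2,-0.1,0.3],[0,0,0]],[[0,0,0],[0,0,0]],[[0,0,0],[0,0,0]],[[0,0,0],[0,0,0]]])

```text
clock: 40.6
position: [396.6, 286.3, 134.8]
ee_rot: [0.99, -0.139, 0.0, 0.0]
contact_force: [0.8, 0.4, -2.6]
gripper_width: 33.4
grasp_force: 60.6
```

Run:
```python
from h import *
T=get_image("top");S=get_image("scene");o=[]
for n,d in(("T",T),("S",S)):
    cv2.imwrite(f"pics/{n}9.png",d["img"][:,:,::-1])
    u,v=px(d,[[450,265,100]])[0].round().astype(int);w=40;print(n,u-w,v-w)
    o.append(cv2.resize(d["img"][v-w:v+w,u-w:u+w,::-1],(400,400),interpolation=cv2.INTER_CUBIC))
s=arm.read_state();P=s["position"];M=R.from_quat(s["ee_rot"]).as_matrix();print(P)
L=P+M@[47.3,0,-9];b=M@[.5,0,np.sqrt(.75)];k=(40-L[2])/b[2];print("lens",L,"hit",L+k*b,"dist",k)
for n,d in(("T",T),("S",S)):print(n,px(d,[P+M@[47.3,17,-35],P+M@[47.3,-17,-35],P+M@[47.3,0,-9],L+k*b]))
cv2.imwrite("pics/scanpose.png",np.hstack(o))
```

```text
T 207 175
S 380 181
[396.65050882 286.32895629 134.84726535]
lens [442.11829098 273.29340023 143.8497685 ] hit [499.76314788 256.77449769  40.        ] dist 119.91904804681329
T [[245.64370191 215.61897491]
 [235.64971701 212.50730105]
 [241.95366541 215.23315631]
 [252.35226243 203.27399564]]
S [[422.68482647 201.47058439]
 [433.23510403 207.40834584]
 [426.43183423 210.39274531]
 [409.90395166 245.00211392]]
```

View pics/scanpose.png

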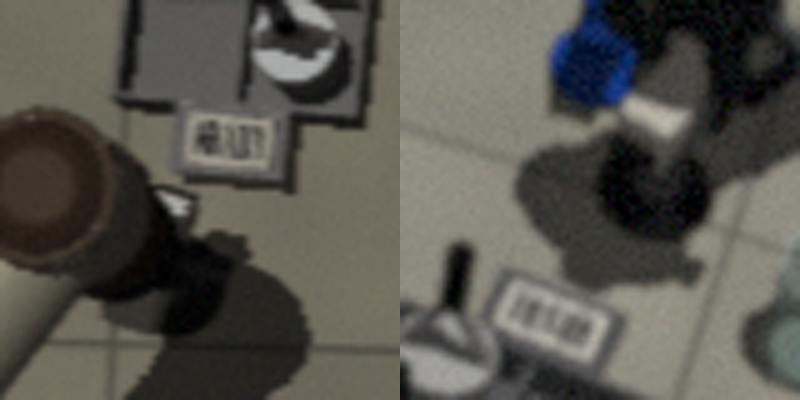

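In the top half, the head's front corner is at (195,205) against (193,203) predicted. The label centre is at (231,140) against the predicted beam hit at (227,141). In the scene half, label and head share the same small offset. The beam is centred, so I'll hold.

Call:
drive_tool(deltas=[[[0,0,0],[0,0,0]],[[0,0,0],[0,0,0]],[[0,0,0],[0,0,0]],[[0,0,0],[0,0,0]],[[0,0,0],[0,0,0]],[[0,0,0],[0,0,0]],[[0,0,0],[0,0,0]],[[0,0,0],[0,0,0]],[[0,0,0],[0,0,0]],[[0,0,0],[0,0,0]],[[0,0,0],[0,0,0]],[[0,0,0],[0,0,0]]])

```text
clock: 41.9
position: [396.6, 286.3, 134.8]
ee_rot: [0.99, -0.139, -0.0, -0.0]
contact_force: [-0.1, -0.2, -3.7]
gripper_width: 33.4
grasp_force: 60.6
```

Call:
drive_tool(deltas=[[[0,0,0],[0,0,0]],[[0,0,0],[0,0,0]],[[0,0,0],[0,0,0]],[[0,0,0],[0,0,0]],[[0,0,0],[0,0,0]],[[0,0,0],[0,0,0]],[[0,0,0],[0,0,0]],[[0,0,0],[0,0,0]],[[0,0,0],[0,0,0]],[[0,0,0],[0,0,0]],[[0,0,0],[0,0,0]],[[0,0,0],[0,0,0]]])

```text
clock: 43.1
position: [396.6, 286.3, 134.8]
ee_rot: [0.99, -0.139, 0.0, -0.0]
contact_force: [-0.5, -0.5, -2.6]
gripper_width: 33.2
grasp_force: 60.6
```

Call:
drive_tool(deltas=[[[0,0,-0.5],[0,0,0]],[[0,0,-1.5],[0,0,0]],[[0,0,-1.5],[0,0,0]],[[0,0,-0.6],[0,0,0]],[[0,0,0],[0,0,0]]])

```text
clock: 43.6
position: [397.0, 286.8, 176.8]
ee_rot: [0.99, -0.139, 0.001, -0.001]
contact_force: [-0.8, 1.0, -3.1]
gripper_width: 33.3
grasp_force: 60.7
```

Call:
drive_tool(deltas=[[[0.6,1.5,0],[0,0,0]],[[1.2,3,0],[0,0,0]],[[1.5,3.7,0],[0,0,0]],[[1.7,4,0],[0,0,0]],[[1.7,4,0],[0,0,0]],[[1.7,4,0],[0,0,0]],[[1.6,3.7,0],[0,0,0]],[[1.2,2.7,0],[0,0,0]],[[0.7,1.7,0],[0,0,0]],[[0.3,0.8,0],[0,0,0]],[[0,0,0],[0,0,0]],[[0,0,0],[0,0,0]]])

```text
clock: 44.8
position: [433.3, -26.9, 175.5]
ee_rot: [0.99, -0.139, -0.0, 0.0]
contact_force: [0.6, -0.1, -3.0]
gripper_width: 33.7
grasp_force: 60.8
```

Call:
drive_tool(deltas=[[[0,0.2,1],[0,0,0]],[[0,0,2],[0,0,0]],[[0,0,2],[0,0,0]],[[0,0,1.5],[0,0,0]],[[0,0,1],[0,0,0]],[[0,0,0.5],[0,0,0]],[[0,0,0],[0,0,0]],[[0,0,0],[0,0,0]]])

```text
clock: 45.6
position: [433.7, -28.7, 96.2]
ee_rot: [0.99, -0.139, 0.001, -0.0]
contact_force: [-0.2, -0.7, -2.5]
gripper_width: 33.4
grasp_force: 60.8
```

Call:
drive_tool(deltas=[[[0,0,0.3],[0,0,0]],[[0,0,0.2],[0,0,0]],[[0,0,0],[0,0,0]],[[0,0,0],[0,0,0]]])

```text
clock: 46.0
position: [433.2, -29.0, 90.9]
ee_rot: [0.99, -0.139, 0.0, -0.0]
contact_force: [0.1, -1.1, -2.5]
gripper_width: 33.4
grasp_force: 60.8
```

Call:
drive_tool(deltas=[[[0,0,0.2],[0,0,0]],[[0,0,0.1],[0,0,0]],[[0,0,0],[0,0,0]],[[0,0,0],[0,0,0]]])

```text
clock: 46.4
position: [433.1, -29.0, 87.8]
ee_rot: [0.99, -0.139, -0.0, 0.0]
contact_force: [0.0, -0.4, -3.0]
gripper_width: 33.4
grasp_force: 60.8
```

Call:
drive_tool(deltas=[[[0,0,0.1],[0,0,0]],[[0,0,0],[0,0,0]],[[0,0,0],[0,0,0]]])

```text
clock: 46.7
position: [433.4, -29.0, 87.2]
ee_rot: [0.99, -0.139, 0.0, -0.0]
contact_force: [-1.2, 0.0, 1.9]
gripper_width: 33.1
grasp_force: 61.2
```

Call:
drive_tool(deltas=[[[0,0,0],[0,0,0]],[[0,0,0],[0,0,0]]], claw=3.7)

```text
clock: 46.9
position: [433.5, -28.9, 86.9]
ee_rot: [0.99, -0.139, 0.0, -0.0]
contact_force: [-0.7, -0.1, -0.2]
gripper_width: 36.9
grasp_force: 0.0
```

Call:
drive_tool(deltas=[[[0,0,0],[0,0,0]],[[0,0,0],[0,0,0]],[[0,0,0],[0,0,0]],[[0,0,-1],[0,0,0]],[[0,0,-3],[0,0,0]],[[0,0,-4],[0,0,0]],[[0,0,-4],[0,0,0]],[[0,0,-4],[0,0,0]],[[0,0,-4],[0,0,0]],[[0,0,-2],[0,0,0]],[[0,0,0],[0,0,0]]], claw=6)

```text
clock: 48.0
position: [434.6, -28.9, 311.1]
ee_rot: [0.99, -0.139, 0.004, -0.001]
contact_force: [0.1, 0.1, -0.0]
gripper_width: 60.0
grasp_force: 0.0
```

Call:
drive_tool(deltas=[[[0,3,0],[0,0,0]],[[0,4,0],[0,0,0]],[[0,4,0],[0,0,0]],[[0,4,0],[0,0,0]],[[0,4,0],[0,0,0]],[[0,3,0],[0,0,0]],[[0,0,0],[0,0,0]],[[0,0,0],[0,0,0]],[[0,0,0],[0,0,0]]])

```text
clock: 48.9
position: [372.4, -239.9, 306.5]
ee_rot: [0.99, -0.139, -0.0, -0.0]
contact_force: [-0.4, 0.9, 0.5]
gripper_width: 60.3
grasp_force: 0.0
```

```bash
python3 chk.py 10
python3 - <<'E'
from h import *
np.set_printoptions(precision=1,suppress=True)
T=get_image("top");S=get_image("scene")
for n,d,th in(("T",T,130),("S",S,150),("T",T,110),("S",S,140)):
    u,v=px(d,[[436,-30,122]])[0].astype(int);r=28
    g=d["img"][v-r:v+r,u-r:u+r].astype(int);m=(g.min(2)>th).astype('uint8');k,l,q,c=cv2.connectedComponentsWithStats(m);i=l[r,r]
    if i:
        rc=cv2.minAreaRect(np.argwhere(l==i)[:,::-1].astype(np.float32));B=plane(d,cv2.boxPoints(rc)+np.array([u-r,v-r]),122);print(n,q[i,4],B[:,:2],B.mean(0))
for n,d in(("T",T),("S",S)):
    I=d["img"];u,v=px(d,[[431,-27,6]])[0].round().astype(int);r=30
    m=(I[v-r:v+r,u-r:u+r].max(2)<62).astype('uint8');k,l,q,cc=cv2.connectedComponentsWithStats(m);i=1+np.argmax(q[1:,4])
    e=cv2.fitEllipse(cv2.convexHull(np.argwhere(l==i)[:,::-1].astype(np.int32)));print(n,"pad",q[i],plane(d,[np.array(e[0])+[u-r,v-r]],6))
# can lids: bright blobs on the tray, at lid height
I=S["img"];u,v=px(S,[[611,250,66]])[0].round().astype(int);r=34
m=((I[v-r:v+r,u-r:u+r].min(2)>140)).astype('uint8');k,l,q,c=cv2.connectedComponentsWithStats(m)
for i in range(1,k):
    if q[i,4]>25:print("lid",q[i],plane(S,[c[i]+[u-r,v-r]],71))
E
```

```text
label scene score 0.88 shift 6 6
tray corner scene score 0.91 shift 3 6
scanner scene score 0.87 shift 0 0
label top score 0.87 shift -6 -4
tray top left score 0.53 shift -6 19
scanner top score 0.69 shift 0 0
T 127 [[403.2  -4.2]
 [459.3 -20.1]
 [451.7 -46.5]
 [395.7 -30.4]] [427.5 -25.3 122. ]
S 161 [[471.8 -50. ]
 [390.5 -29.5]
 [405.5  -6.6]
 [485.4 -27.6]] [438.3 -28.4 122. ]
T 149 [[403.4  -2. ]
 [460.5 -19.7]
 [451.5 -48.5]
 [394.5 -30.8]] [427.5 -25.3 122. ]
S 190 [[472.7 -52.7]
 [384.4 -29. ]
 [401.9  -3.2]
 [488.5 -27.4]] [436.9 -28.1 122. ]
T pad [ 14   0  25  48 499] [[451.8 -13.8   6. ]]
S pad [   0    0   49   45 1064] [[398.2 -70.    6. ]]
lid [37  3 16 12 48] [[520.8 247.3  71. ]]
lid [18 16 15  8 70] [[580.3 213.2  71. ]]
lid [ 4 38 17 10 99] [[665.2 205.   71. ]]
lid [ 32  51  18  10 106] [[670.3 286.1  71. ]]
```

The pictures and numbers show three upright cans in separate compartments, and the scanner within about 3 mm of the pad's middle. The arm is clear, so I'll hand in.

```bash
python3 -c "
from bench import arm
print(arm.job_done())"
```

```text
the job is handed in; nothing more can be done
None
```

The job is handed in. All three cans that were on the rack stand upright in their own tray compartments, the scanner was held with its beam on the label for over 2 s at about 120 mm, and it's back on its pad about 3 mm from the middle; the tray was knocked aside partway, so I remeasured it before the last placement.

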